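# Empty the grinding rods out of a milling jar

### The job

Take the open milling jar off the rollers of the jar mill, turn it mouth down low over the steel tray and shake it until it stops getting lighter and the last grinding rod has come out into the tray; the rods are brittle ceramic, so do not let them fall far or fling them. Then lay the empty jar gently back on the rollers, and leave everything else on the bench where it is.

Things in the scene. Friction and masses are not known exactly. Their poses are not given: they have to be found in the camera images.
- jar: open white porcelain milling jar with two black bands, a cylinder 66 mm in diameter and 120 mm long, about 0.31 kg empty (0.25 to 0.38), lying on the mill's rollers. Origin on its axis halfway along; x axis runs along the jar from the mouth (x = -60 mm) to the closed end (x = +60 mm). The plain outside spans x = -47 to +60 mm. It starts with the mouth towards the robot's side (world -x), turned up to 18 degrees
- jar_mouth (a point): centre of the open mouth, on the jar's axis, 60 mm from its origin. Neck 51 mm outside, 37 mm inside, 13 mm long; behind it a shoulder slopes 20 degrees out to a bore 58 mm in diameter (wall 4 mm, closed end 6 mm). Turned mouth down, even exactly, the four rods inside stay standing on this shoulder until shaken
- rod1: cream ceramic grinding rod with slightly domed ends, 16 mm in diameter, 72 mm long, 81 to 93 g; origin at its middle, x axis along it; starts inside the jar. With the mouth within 15 degrees of straight down, a brisk sideways shake of the jar (about 50 mm to and fro, two to four times a second) makes rods slip off the shoulder and drop out, mostly one at a time; shaking up and down does little
- rod2: second rod, the same as rod1, inside the jar
- rod3: third rod, the same as rod1, inside the jar
- rod4: fourth rod, the same as rod1, inside the jar
- mill: jar mill, grey bench machine 0.39 m long (its x) by 0.19 m wide (its y), fixed; origin under its middle on the bench. Two black rollers (28 mm in diameter, 330 mm long, not turning) lie along its x, 26 mm each side of the middle, axes 88 mm and tops 102 mm up; bearing plates at x = -172 and +172 mm, 111 mm high. The open jar lies on both rollers at the -x half, a full jar at the +x half
- bed (a point): point over the middle of the rollers, 127 mm above the bench: a jar resting on both rollers has its axis through this point and along the mill's x axis
- tray: steel tray with a black rubber mat, 300 mm (its x) by 220 mm (its y) and 45 mm high, loose, 1.1 kg; origin under its middle on the bench, inner floor 7 mm up, walls 4 mm thick
- full_jar: second, full and lidded milling jar (66 mm in diameter) lying on the other half of the rollers, lid away from the robot; to be left alone. Origin on its axis, its closed end 60 mm towards the open jar
- jar_lid: loose lid of the open jar, 62 mm disc with a knob, lying on the bench near the robot; leave alone. Origin under its middle
- mug: unglazed pinkish mug, 85 mm high, at the left; leave alone. Origin under its middle
- bottle_a: white bottle with a blue cap, 115 mm high, at the right; leave alone. Origin under its middle
- bottle_b: white bottle with a red cap, 115 mm high, at the right; leave alone. Origin under its middle
- modeller: flat wooden modelling tool about 168 mm long, lying between mill and tray; leave alone. Origin under its middle
- brush: brush lying on the bench at the near right; leave alone. Origin under its middle

How it is judged:
By the outcome, as a careful person would: the job done as asked, in the order asked, and still so for the second after the job is handed in, with the robot touching nothing.
It also fails if it takes over 72 s, if anything falls off the work surface, if the arm or the gripper's body presses on something with over 40 N, if the wrist force passes 120 N, or if a joint passes its speed limit or range.

### The arm

A 6-joint arm with a two-finger parallel gripper is mounted at the origin on the work surface. World frame = base frame: x ahead of the robot, y to its left, z up, the work surface at z = 0. Lengths are in mm, angles in degrees, forces in N, time in s.
With the tool pointing down it reaches from about 350 to 875 mm from the base axis. Payload 4.2 kg.
Tool frame: the origin (TCP) lies midway between the tips of the shut fingers; the grasp point (between the pads) lies 19 mm behind it; z points along the fingers, y is the direction in which the jaws open and shut (so a half turn about z gives the same grasp; the last joint's range is limited). The gripper opens to 87 mm and grips with 3 to 60 N. Pads are 19 mm wide; open, the fingers measure 117 mm over their backs; the gripper's body (75 mm by 190 mm) begins 51 mm behind the grasp point.
Start: joints at [-54.912, 22.042, 0.453, 0, -68.411, -14.817], TCP at [216.555, -586.262, 222.55] pointing down, gripper open.
Joint ranges: [-179.83, 179.83], [-69.29, 118.12], [-61.27, 80.66], [-181.25, 117.63], [-171.15, -9.14], [-177.46, 177.46]. Speed limits (degrees/s): [159.86, 159.86, 180, 180, 180, 180].

### API

Orientations are given as [roll, pitch, yaw] about the fixed x, y, z axes, in that order (R = Rz(yaw) Ry(pitch) Rx(roll)).
In Python, from cell import bot gives the robot as it stands. The module is installed in compiled form; this text tells all that it offers.
- The arm moves only by the tool jog_arm, never from a script. Its argument "moves" is a list of rows, each a list of 3 entries, a list of its own where there are three numbers: the gripper's target within -1 to 1 (shut at 1, half-way at 0, fully open at -1), then the shift along the tool's x, y, z as a fraction of full scale, then the turn, a rotation vector about the tool's x, y, z as a fraction of full scale. A call has 1 to 20 rows; each row shifts and turns the commanded pose from where the row before left it, along the tool's axes as they then stand; what a row does not reach is not made up. Full scale, the value 1, is 50 mm for a shift and pi/2 rad for a turn. A row lasts 1/10 s, in which the tool goes at most 50 mm and 8.59 degrees, less where a joint would pass 70% of its speed; a pose out of reach is approached as far as the arm can. A call with a number of a shift or a turn outside -1 to 1 is refused whole. A call with a gripper value outside its range is refused whole. The fingers move at their own pace and stop on an object; "force" is the grip in N (left out, the last holds). Time passes only in rows, so rows that do not move let the fingers close. It gives the time, the measured TCP pose, the force and the opening at its end, in the units of the state.
- bot.state(): the state, without advancing time (a new reading comes with each control period).
- bot.get_image(name): name is "scene" or "top"; returns (picture, depth): 480x640x3 uint8, red, green, blue; 480x640 float32, mm along the optical axis (not along the pixel's ray), 0 where there is no reading.
- bot.camera_model(name): a dict with "mtx" (3x3 intrinsics, pixels), "origin" and "rotation" of the camera in the world. Camera axes: x right, y down, z forward; pixel columns grow to the right and rows downward; lengths in mm; the calibration is good to about 2 mm. A picture is of the moment at which its call begins. camera_model takes no time and is no camera call.
- bot.job_done(): hands the job in, once; it reports no verdict.
The state is a dict: "time_s": time; "q": joint angles; "qd": joint speeds; "joint_efforts": joint torques, N m; "tcp_pos": TCP position; "orientation": TCP orientation; "wrist_force": force on the tool from outside, world axes, zero at the start; "wrist_torque": the same for the moment, N m; "grip_width": finger opening in mm.
Only numpy, scipy, OpenCV 4.12 (cv2) and the standard library are available. Lean on these libraries where they do the work, as an engineer would, in place of code of your own. Each camera call takes 0.05 s, during which the arm holds its last target.

## Working session

There is one attempt and no reset: what is moved stays moved. The work goes in short steps, Python scripts to look and compute and a tool call to move; the robot and the scene stay as the last step left them, time stands still between calls to the robot, and variables do not carry over. Pictures are saved under pics/ and viewed, and the job is handed in when it is done.

Besides the shell and the picture viewer there is one more tool, called after "Emit:" as name(argument=value, ...), one argument or row to a line, values as JSON. jog_arm: Moves the arm, as the interface text tells. Its arguments: {"type":"object","properties":{"moves":{"type":"array"},"force":{"type":"number"}},"required":["moves"]}

```bash
mkdir -p pics; ls
python3 - <<'E'
from cell import bot
import cv2,numpy as np,json
print(bot.state())
for n in("scene","top"):
    im,d=bot.get_image(n); cv2.imwrite(f"pics/{n}0.png",im[:,:,::-1]); np.save(f"pics/{n}0.npy",d)
    m=bot.camera_model(n); print(n,{k:np.round(v,4).tolist() for k,v in m.items()})
E
```

```text
pics
{'time_s': 0.0, 'q': array([-5.49147581e+01,  2.20896297e+01,  3.78103753e-01, -3.02362883e-02,
       -6.84109529e+01, -1.48166841e+01]), 'qd': array([ 0.01210693, -0.06555908, -0.08966899, -0.00092108, -0.04486492,
        0.06012063]), 'joint_efforts': array([-4.22237745e-04, -3.90666676e+01,  1.87402904e+01,  4.21997800e+00,
        1.09535680e-02, -1.87632600e-04]), 'tcp_pos': array([ 216.31929584, -585.71055023,  221.45685345]), 'orientation': array([ 1.79874407e+02, -4.16466185e-03, -1.59742593e+02]), 'wrist_force': array([-0.06240435,  0.37164261, -0.07126502]), 'wrist_torque': array([ 0.03180597, -0.00667539,  0.06950061]), 'grip_width': 86.95066146101952}
scene {'mtx': [[520.3124, 0.0, 315.4709], [0.0, 520.3124, 241.1097], [0.0, 0.0, 1.0]], 'origin': [1161.5609, 199.7062, 1132.6126], 'rotation': [-146.2518, 0.3352, 107.0854]}
top {'mtx': [[516.3006, 0.0, 321.3278], [0.0, 516.3006, 238.4322], [0.0, 0.0, 1.0]], 'origin': [364.6871, 6.0884, 1649.1439], 'rotation': [-175.8803, 0.1377, -91.3392]}
```

View pics/scene0.png

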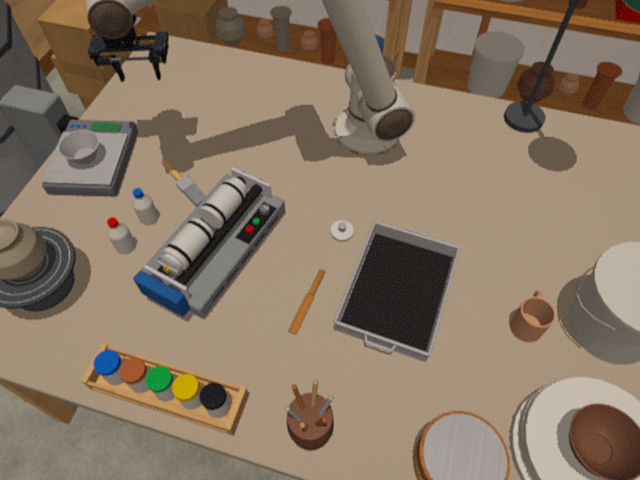

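View pics/top0.png

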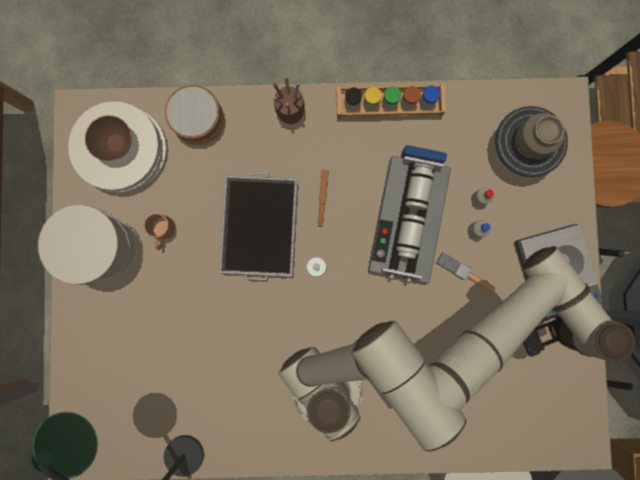

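The scene and top views show the mill around top-pixel (412,215), with the open jar nearest the robot at about (411,232). The tray is at (259,227), the lid at (316,267) and the modeller at (323,198). Next I'll zoom in and measure.

```bash
cat > h.py <<'E'
from cell import bot
import cv2,numpy as np
from scipy.spatial.transform import Rotation as R
C={n:bot.camera_model(n) for n in("scene","top")}
def Rm(n): return R.from_euler('xyz',C[n]['rotation'],degrees=True).as_matrix()
def ray(n,u,v):
    K=C[n]['mtx']; uv=np.stack(np.broadcast_arrays(u,v),-1).astype(float)
    d=np.concatenate([(uv-[K[0,2],K[1,2]])/[K[0,0],K[1,1]],np.ones(uv.shape[:-1]+(1,))],-1)
    return np.array(C[n]['origin']),d@Rm(n).T
def onz(n,u,v,z):
    o,d=ray(n,u,v); return o+d*((z-o[2])/d[...,2])[...,None]
def cloud(n,d):
    v,u=np.mgrid[0:480,0:640]; o,r=ray(n,u,v); return o+r*d[...,None]
def proj(n,p):
    q=(np.atleast_2d(p)-C[n]['origin'])@Rm(n); K=C[n]['mtx']; return q[:,:2]/q[:,2:]*K[0,0]+[K[0,2],K[1,2]]
E
python3 - <<'E'
from h import *
for n,(a,b,c,d) in dict(top=(350,130,470,290),scene=(130,150,300,320)).items():
    im=cv2.imread(f"pics/{n}0.png")[b:d,a:c]; s=min(800//(c-a),600//(d-b)); cv2.imwrite(f"pics/{n}0z.png",cv2.resize(im,None,fx=s,fy=s,interpolation=cv2.INTER_CUBIC)); print(n,s)
    P=cloud(n,np.load(f"pics/{n}0.npy")); 
    dd=np.load(f"pics/{n}0.npy"); 
    if n=="top":
        for (u,v) in [(340,330),(480,330),(330,180),(410,270),(259,227),(380,270),(412,235),(412,228),(417,185),(411,250),(411,245)]: print(u,v,np.round(P[v,u],1))
E
```

```text
top 3
340 330 [192.3 -44.9   3.2]
480 330 [ 253.3 -294.3  644.9]
330 180 [671.7 -25.1   1.3]
410 270 [ 375.3 -255.3  103.8]
259 227 [524.5 205.7   5.1]
380 270 [ 377.7 -169.9   66.7]
412 235 [ 475.7 -255.   161.5]
412 228 [ 495.7 -255.2  164.2]
417 185 [ 364.7    6.1 1649.1]
411 250 [ 432.4 -250.5  161.3]
411 245 [ 446.9 -251.4  159.3]
scene 3
```

View pics/top0z.png

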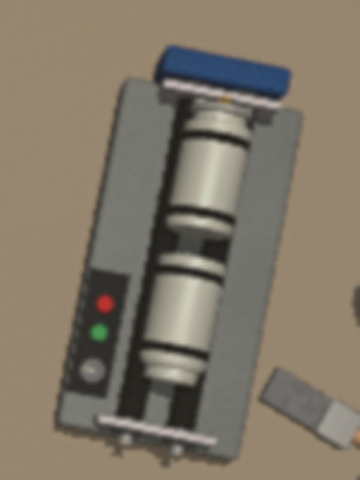

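View pics/scene0z.png

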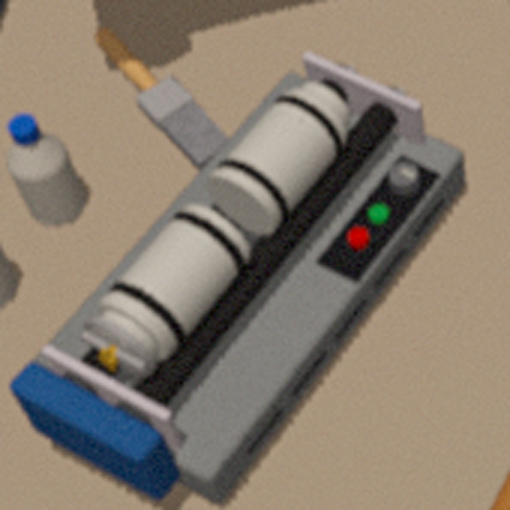

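Run:
```python
from h import *
from scipy.optimize import least_squares
im=cv2.imread("pics/top0.png"); d=np.load("pics/top0.npy"); P=cloud("top",d)
hsv=cv2.cvtColor(im,cv2.COLOR_BGR2HSV)
# rollers/jars: points above 118
roi=np.zeros((480,640),bool); roi[150:285,370:450]=1
m=roi&(hsv[...,2]>150)&(hsv[...,1]<60)
n,l,st,ce=cv2.connectedComponentsWithStats(m.astype(np.uint8),connectivity=4)
for i in range(1,n):
    if st[i,4]>8: print(i,st[i],np.round(onz("top",*ce[i],127),1))
# jar points
jm=roi&(P[...,2]>135)&(P[...,2]<175)&(d>0)
p=P[jm]; print(len(p),p.min(0),p.max(0))
def f(x): # axis line y=x0+x1*(X-500), z
    t=np.array([1,x[1],0]);t/=np.linalg.norm(t)
    q=p-np.array([500,x[0],x[2]]); q=q-np.outer(q@t,t); return np.linalg.norm(q,axis=1)-33
r=least_squares(f,[-250,-.1,127],loss='soft_l1',f_scale=2); print(r.x,np.degrees(np.arctan(r.x[1])),np.std(f(r.x)))
# profile along jar: top line pixels
x0,s,z0=r.x
for X in np.arange(400,660,4):
    u,v=proj("top",[X,x0+s*(X-500),z0+33])[0]; print(X,round(u,1),round(v,1),im[int(round(v)),int(round(u))],np.round(P[int(round(v)),int(round(u)),2]))
# tray
bm=(hsv[...,2]<60); bm[:, :200]=0; bm[:,310:]=0; bm[:150]=0;bm[300:]=0
c=max(cv2.findContours(bm.astype(np.uint8),0,1)[0],key=cv2.contourArea); rr=cv2.minAreaRect(c); print(rr)
print(np.round(onz("top",*np.array(cv2.boxPoints(rr)).T,7),1), onz("top",*rr[0],7))
```

```text
1 [405 157  39   9  73] [ 698.8 -304.9  127. ]
3 [416 167  16   8  81] [ 670.4 -302.7  127. ]
4 [411 177  19  23 335] [ 618.2 -290.5  127. ]
5 [410 202  15   4  35] [ 571.3 -278.   127. ]
6 [408 215  15   5  42] [ 531.4 -271.4  127. ]
7 [402 222  20  23 342] [ 483.5 -259.5  127. ]
8 [401 248  15   9  90] [ 428.6 -246.6  127. ]
10 [383 269  39   9  79] [ 367.3 -228.2  127. ]
1794 [ 412.4273221  -330.89493295  135.03198701] [ 693.52218645 -214.37514589  169.23289544]
[-2.60846743e+02 -2.32580791e-01  1.27675064e+02] -13.093124280941622 3.676338594336534
400 406.9 261.3 [56 60 61] 63.0
404 407.1 260.0 [56 61 62] 61.0
408 407.4 258.6 [57 61 62] 68.0
412 407.7 257.2 [ 95 105 108] 108.0
416 408.0 255.8 [146 161 165] 157.0
420 408.2 254.4 [184 203 203] 151.0
424 408.5 253.0 [166 182 184] 1649.0
428 408.8 251.6 [139 153 156] 156.0
432 409.1 250.2 [166 183 188] 163.0
436 409.3 248.8 [168 184 190] 157.0
440 409.6 247.4 [59 65 68] 155.0
444 409.9 246.0 [35 41 42] 165.0
448 410.1 244.6 [ 87  97 100] 160.0
452 410.4 243.2 [177 195 200] 168.0
456 410.7 241.8 [176 195 198] 159.0
460 411.0 240.5 [17
[... 1269 characters left out ...]
 196] 165.0
608 421.0 189.4 [178 196 199] 159.0
612 421.2 188.1 [180 198 200] 158.0
616 421.5 186.7 [172 190 194] 162.0
620 421.8 185.3 [177 195 199] 161.0
624 422.0 184.0 [177 195 199] 162.0
628 422.3 182.6 [179 197 201] 161.0
632 422.6 181.2 [174 192 196] 160.0
636 422.9 179.9 [174 193 197] 157.0
640 423.1 178.5 [167 185 189] 165.0
644 423.4 177.1 [114 126 129] 159.0
648 423.7 175.8 [43 47 50] 166.0
652 423.9 174.4 [85 95 97] 158.0
656 424.2 173.0 [153 170 174] 161.0
((258.47003173828125, 226.27720642089844), (65.1180191040039, 89.18728637695312), 2.815556764602661)
[[392.3 319.4   7. ]
 [678.  302.5   7. ]
 [662.6  93.6   7. ]
 [377.3 113.    7. ]] [526.68066595 207.14851653   7.        ]
```

The jar axis runs at about -13.1° and passes through (500, -260.8), with the axis 127.7 mm up (expected 127). The jar spans X ≈ 415 to 534, so its centre is near (475, -255). Turning the jar mouth down means a horizontal tool, so I need the arm's kinematics. I'll make a few free-air tilts while rising and fit the arm model to the readings.

Emit:
jog_arm(
  moves=[
    [-1, [0, 0, -0.5], [0.09, 0, 0]],
    [-1, [0, 0, -0.5], [0.09, 0, 0]],
    [-1, [0, 0, -0.5], [0.09, 0, 0]],
    [-1, [0, 0, -0.3], [0.09, 0, 0]],
    [-1, [0, 0, 0], [0, 0, 0]],
    [-1, [0, 0, 0], [0, 0, 0]],
  ],
)

```text
time_s: 0.7
tcp_pos: [209.7, -569.1, 309.3]
orientation: [-147.7, -0.0, -159.7]
wrist_force: [-0.4, -0.5, 0.7]
grip_width: 86.7
```

```bash
cat > s.py <<'E'
from cell import bot
import numpy as np,json
s=bot.state()
print(s['time_s'],np.round(s['q'],2),np.round(s['tcp_pos'],1),np.round(s['orientation'],2),np.round(s['wrist_force'],1),round(s['grip_width'],1))
open('log.jsonl','a').write(json.dumps([s['q'].tolist(),s['tcp_pos'].tolist(),s['orientation'].tolist()])+"\n")
E
python3 s.py
```

```text
0.7 [-49.96   2.13 -26.92  20.11 -31.77 -34.15] [ 209.7 -569.1  309.3] [-1.4768e+02 -3.0000e-02 -1.5970e+02] [-0.4 -0.5  0.7] 86.7
```

Emit:
jog_arm(
  moves=[
    [-1, [0, 0, 0], [0, 0.09, 0]],
    [-1, [0, 0, 0], [0, 0.09, 0]],
    [-1, [0, 0, 0], [0, 0.09, 0]],
    [-1, [0, 0, 0], [0, 0.09, 0]],
    [-1, [0, 0, 0], [0, 0, 0]],
    [-1, [0, 0, 0], [0, 0, 0]],
  ],
)

```text
time_s: 1.3
tcp_pos: [210.4, -571.8, 308.7]
orientation: [-144.4, -24.8, -176.6]
wrist_force: [-0.1, 0.6, 0.6]
grip_width: 87.1
```

```bash
python3 s.py
```

```text
1.3 [-41.57   8.38 -33.84  56.55 -51.49 -75.34] [ 210.4 -571.8  308.7] [-144.36  -24.78 -176.56] [-0.1  0.6  0.6] 87.1
```

Emit:
jog_arm(
  moves=[
    [-1, [0, 0, 0], [-0.09, 0, 0.09]],
    [-1, [0, 0, 0], [-0.09, 0, 0.09]],
    [-1, [0, 0, 0], [-0.09, 0, 0.09]],
    [-1, [0, 0, 0], [-0.09, 0, 0.09]],
    [-1, [0, 0, 0], [0, 0, 0]],
    [-1, [0, 0, 0], [0, 0, 0]],
  ],
)

```text
time_s: 1.9
tcp_pos: [208.4, -571.5, 309.4]
orientation: [-161.3, -13.6, 160.7]
wrist_force: [0.2, 0.1, 0.3]
grip_width: 87.2
```

```bash
python3 s.py
```

```text
1.9 [-44.25  16.11  -7.79  23.87 -71.82 -71.53] [ 208.4 -571.5  309.4] [-161.3   -13.58  160.65] [0.2 0.1 0.3] 87.2
```

```bash
cat > kin.py <<'E'
import numpy as np,json
from scipy.spatial.transform import Rotation as R
from scipy.optimize import least_squares
D=[([-54.912,22.042,.453,0,-68.411,-14.817],[216.555,-586.262,222.55],[180,0,-159.7426])]+[tuple(json.loads(l)) for l in open('log.jsonl')]
e=lambda a,x:R.from_euler(a,x,degrees=True)
def chain(q,s4=-1,s6=-1):
    A=e('z',q[0]);B=A*e('y',q[1]);Cc=B*e('y',-q[2]);Dd=Cc*e('x',s4*q[3]);E=Dd*e('y',-q[4]);F=E*e('x',s6*q[5]);return A,B,Cc,Dd,E,F
E
python3 - <<'E'
from kin import *
for s4 in(1,-1):
  for s6 in (1,-1):
    Rs=[chain(q,s4,s6)[-1].inv()*e('xyz',o) for q,p,o in D]
    print(s4,s6,[round(np.degrees((Rs[0].inv()*r).magnitude()),2) for r in Rs]); print(np.round(Rs[0].as_matrix(),2).tolist())
E
```

```text
1 1 [np.float64(0.0), np.float64(21.25), np.float64(87.3), np.float64(105.19)]
[[0.0, 0.0, 1.0], [-0.87, 0.49, 0.0], [-0.49, -0.87, 0.0]]
1 -1 [np.float64(0.0), np.float64(40.24), np.float64(113.1), np.float64(47.73)]
[[0.0, -0.0, 1.0], [-1.0, 0.0, 0.0], [-0.0, -1.0, -0.0]]
-1 1 [np.float64(0.0), np.float64(38.64), np.float64(121.03), np.float64(113.42)]
[[0.0, 0.0, 1.0], [-0.87, 0.49, 0.0], [-0.49, -0.87, 0.0]]
-1 -1 [np.float64(0.0), np.float64(0.01), np.float64(0.01), np.float64(0.01)]
[[0.0, -0.0, 1.0], [-1.0, 0.0, 0.0], [-0.0, -1.0, -0.0]]
```

```bash
cat >> kin.py <<'E'
def rows(q,cols):
    ch=chain(q); M=[c.as_matrix() for c in ch]; return np.stack([M[f][:,k] for f,k in cols],1)
def fit(cols):
    A=np.vstack([rows(q,cols) for q,p,o in D]); b=np.concatenate([p for q,p,o in D])
    x,res,rk,sv=np.linalg.lstsq(A,b,rcond=None); return x,A@x-b,rk,sv
E
python3 - <<'E'
from kin import *
base=[(0,0),(0,1),(0,2),(1,2),(2,0),(2,2),(4,0)]
for c in (base,base+[(3,1)],base+[(4,2)],base+[(4,1)],base+[(3,1),(4,2)]):
    x,r,rk,sv=fit(c); print(c[7:],np.round(x,1),np.round(r,1),rk,len(c))
E
```

```text
[] [ 380.7 -163.7   60.7  436.5   56.7   23.2  215.7] [ -2.2  -3.5  27.8  -0.6   5.1  -1.9  -9.3 -13.6   3.8  12.5  12.  -29.7] 7 7
[(3, 1)] [   0.    -0.   160.6  564.9  421.8   -0.   306.5 -159.8] [ 0. -0.  0. -0. -0. -0.  0.  0.  0. -0.  0. -0.] 8 8
[(4, 2)] [ 375.3 -164.8   63.5  435.6   52.1   22.6  219.8   10.1] [ -3.2  -4.1  26.6   0.9   5.1   2.5  -8.6 -12.2   2.5  11.2  11.3 -31.6] 8 8
[(4, 1)] [   0.    -0.   160.6  564.9  421.8   -0.   306.5 -159.8] [ 0. -0.  0. -0. -0. -0.  0.  0.  0. -0.  0. -0.] 8 8
[(3, 1), (4, 2)] [   0.    -0.   160.6  564.9  421.8   -0.   306.5 -159.8    0. ] [ 0. -0.  0. -0. -0. -0.  0.  0.  0. -0.  0. -0.] 9 9
```

The kinematic model fits the readings exactly. Next I'll plan the grasp and mouth-down poses with IK.

```bash
cat >> kin.py <<'E'
COL=[(0,2),(1,2),(2,0),(3,1),(4,0)]
X=np.array([160.6,564.9,421.8,-159.8,306.5])
R0=R.from_matrix([[0,0,1],[-1,0,0],[0,-1,0]])
LO=np.array([-179.83,-69.29,-61.27,-181.25,-171.15,-177.46]);HI=np.array([179.83,118.12,80.66,117.63,-9.14,177.46])
def fk(q):
    return rows(q,COL)@X, chain(q)[-1]*R0
def points(q):
    ch=[c.as_matrix() for c in chain(q)]; p=np.zeros(3); out=[]
    for (f,k),l in zip(COL,X): p=p+ch[f][:,k]*l; out.append(p)
    return np.array(out) # shoulder, elbow, wrist1, wrist2, tcp
def ik(p,Rt,q0):
    f=lambda q:np.r_[(fk(q)[0]-p)/3,(fk(q)[1]*Rt.inv()).as_rotvec()*100]
    s=least_squares(f,np.clip(q0,LO+.1,HI-.1),bounds=(LO,HI),max_nfev=100); return s.x,np.abs(s.fun).max()
def iks(p,Rt,n=25,seed=0,near=None):
    rng=np.random.default_rng(seed); sols=[]
    for i in range(n):
        q0=rng.uniform(LO,HI) if near is None or i else near
        q,er=ik(p,Rt,q0)
        if er<.02 and not any(np.abs(q-s).max()<1 for s in sols): sols.append(q)
    return sols
def mat(xa,za): 
    xa=np.array(xa,float);za=np.array(za,float); return R.from_matrix(np.stack([xa,np.cross(za,xa),za],1))
E
cat > plan.py <<'E'
from kin import *
psi=np.radians(-13.1); mx=np.array([np.cos(psi),np.sin(psi),0])
jar=np.array([475,-255,127.])
qn=np.array(D[-1][0])
g=12
for sgn in (1,-1):
    Rg=mat(sgn*mx,[0,0,-1]); pg=jar+g*mx-[0,0,19]
    s=iks(pg+[0,0,100],Rg,30); print("grasp",sgn,[np.round(x) for x in s])
    for ph in range(0,360,20):
        a=np.radians(ph); z=np.array([np.cos(a),np.sin(a),0]); Rd=mat([0,0,sgn],z)
        pd=np.array([527,207,152])+19*z
        for q in iks(pd,Rd,14):
            P=points(q)
            if P[1][2]>250 and P[2][2]>120:
                c=min(np.abs(q-x).max() for x in s); 
                if c<140: print(sgn,ph,np.round(q),'maxdq',round(c),'z',np.round(P[1:4,2]))
E
python3 plan.py
```

```text
grasp 1 [array([-11.,  15., -11.,  -0., -63.,  88.])]
grasp -1 [array([-11.,  15., -11.,   0., -63., -92.])]
-1 100 [  -5.   45.   -1.  -79. -100.   46.] maxdq 138 z [563. 262. 152.]
-1 120 [   1.   49.   12.  -71. -113.   41.] maxdq 133 z [529. 272. 152.]
-1 140 [   7.   54.   23.  -64. -126.   39.] maxdq 131 z [493. 275. 152.]
-1 160 [  14.   58.   32.  -57. -138.   41.] maxdq 133 z [458. 272. 152.]
```

```bash
cat > rowgen.py <<'E'
from kin import *
def gen(p0,R_0,targets,ns):
    """targets: list of (p,R); ns: rows per segment; rounded rows"""
    p=np.array(p0,float);Rc=R_0; rowsout=[]
    for (pt,Rt),n in zip(targets,ns):
        for i in range(n):
            f=1/(n-i)
            sh=Rc.inv().apply((np.array(pt)-p)*f)/50; rv=(Rc.inv()*Rt).as_rotvec()*f/(np.pi/2)
            sh=np.round(sh/.02)*.02; rv=np.round(rv,3)
            p=p+Rc.apply(sh*50); Rc=Rc*R.from_rotvec(rv*np.pi/2)
            rowsout.append((sh,rv))
    return rowsout,p,Rc
def show(rows):
    for s,r in rows: print([[round(float(x),3)+0 for x in s],[round(float(x),3)+0 for x in r]])
E
python3 - <<'E'
from h import *
from scipy.optimize import least_squares
im=cv2.imread("pics/scene0.png"); d=np.load("pics/scene0.npy"); P=cloud("scene",d)
s=np.array([np.cos(np.radians(-13.1)),np.sin(np.radians(-13.1)),0]); n=np.array([-s[1],s[0],0])
q=(P-[475,-255,0]); a=q@s; l=q@n
m=(d>0)&(np.abs(a)<45)&(np.abs(l)<45)&(P[...,2]>120)&(P[...,2]<175)
p=P[m]; print(len(p))
def f(x):
    t=np.array([np.cos(x[1]),np.sin(x[1]),0]); w=p-np.array([475,x[0],x[2]]); w=w-np.outer(w@t,t); return np.linalg.norm(w,axis=1)-33
for fz in (0,1):
    r=least_squares((lambda x:f(np.r_[x,127])) if fz else f,[-255,-.23] if fz else [-255,-.23,127],loss='soft_l1',f_scale=2); print(r.x,np.degrees(r.x[1]))
# white plate ends in both views -> mill centre
t=onz("top",np.array([424,402.]),np.array([161,273.]),111);
for n_,(a0,b0,c0,d0) in dict(top=(380,155,450,285)).items():
    im=cv2.imread("pics/top0.png"); hsv=cv2.cvtColor(im,cv2.COLOR_BGR2HSV); m=np.zeros((480,640),np.uint8); m[b0:d0,a0:c0]=1
    m&=((hsv[...,2]>150)&(hsv[...,1]<25)).astype(np.uint8)
    k,lb,st,ce=cv2.connectedComponentsWithStats(m)
    for i in range(1,k):
        if st[i,4]>25: print(st[i],np.round(onz("top",*ce[i],111),1))
E
```

```text
877
[-2.52463831e+02 -2.23644983e-01  1.26659402e+02] -12.813913626944814
[-2.52573071e+02 -2.23693173e-01] -12.816674738124865
[405 157  19   5  37] [ 709.1 -278.1  111. ]
[427 161  16   5  30] [ 694.9 -340.8  111. ]
[417 185   4  14  27] [ 606.6 -288.9  111. ]
[383 269  39   9  79] [ 367.3 -230.7  111. ]
```

Run:
```python
from rowgen import *
q,p,o=D[-1]; psi=np.radians(-13); mx=np.array([np.cos(psi),np.sin(psi),0])
Rg=mat(-mx,[0,0,-1]); pg=np.array([475,-254,127])+12*mx-[0,0,19]
print(pg)
r,pe,Re=gen(p,e('xyz',o),[(pg+[0,0,190],Rg),(pg+[0,0,70],Rg)],[11,5]); show(r); print(pe,np.degrees((Re.inv()*Rg).magnitude()))
```

```text
[ 486.69244078 -256.69941265  108.        ]
[[-0.28, 0.66, -0.28], [-0.018, -0.015, -0.004]]
[[-0.3, 0.66, -0.24], [-0.018, -0.015, -0.004]]
[[-0.3, 0.66, -0.22], [-0.018, -0.015, -0.004]]
[[-0.32, 0.66, -0.2], [-0.018, -0.014, -0.004]]
[[-0.32, 0.68, -0.16], [-0.018, -0.015, -0.004]]
[[-0.32, 0.68, -0.14], [-0.018, -0.014, -0.004]]
[[-0.34, 0.68, -0.12], [-0.018, -0.015, -0.004]]
[[-0.34, 0.68, -0.08], [-0.018, -0.014, -0.004]]
[[-0.36, 0.68, -0.06], [-0.018, -0.015, -0.004]]
[[-0.36, 0.68, -0.04], [-0.018, -0.014, -0.004]]
[[-0.36, 0.66, 0.0], [-0.018, -0.015, -0.005]]
[[0.0, 0.0, 0.48], [0.0, 0.0, 0.0]]
[[0.0, 0.0, 0.48], [0.0, 0.0, 0.0]]
[[0.0, 0.0, 0.48], [0.0, 0.0, 0.0]]
[[0.0, 0.0, 0.48], [0.0, 0.0, 0.0]]
[[0.0, 0.0, 0.48], [0.0, 0.0, 0.0]]
[ 487.12926084 -256.81280742  177.53879849] 0.04827929824000331
```

Emit:
jog_arm(
  moves=[
    [-1, [-0.28, 0.66, -0.28], [-0.018, -0.015, -0.004]],
    [-1, [-0.3, 0.66, -0.24], [-0.018, -0.015, -0.004]],
    [-1, [-0.3, 0.66, -0.22], [-0.018, -0.015, -0.004]],
    [-1, [-0.32, 0.66, -0.2], [-0.018, -0.014, -0.004]],
    [-1, [-0.32, 0.68, -0.16], [-0.018, -0.015, -0.004]],
    [-1, [-0.32, 0.68, -0.14], [-0.018, -0.014, -0.004]],
    [-1, [-0.34, 0.68, -0.12], [-0.018, -0.015, -0.004]],
    [-1, [-0.34, 0.68, -0.08], [-0.018, -0.014, -0.004]],
    [-1, [-0.36, 0.68, -0.06], [-0.018, -0.015, -0.004]],
    [-1, [-0.36, 0.68, -0.04], [-0.018, -0.014, -0.004]],
    [-1, [-0.36, 0.66, 0], [-0.018, -0.015, -0.005]],
    [-1, [0, 0, 0.48], [0, 0, 0]],
    [-1, [0, 0, 0.48], [0, 0, 0]],
    [-1, [0, 0, 0.48], [0, 0, 0]],
    [-1, [0, 0, 0.48], [0, 0, 0]],
    [-1, [0, 0, 0.4], [0, 0, 0]],
    [-1, [0, 0, 0], [0, 0, 0]],
    [-1, [0, 0, 0], [0, 0, 0]],
  ],
)

```text
time_s: 3.7
tcp_pos: [486.9, -256.0, 181.8]
orientation: [-180.0, -0.0, 167.1]
wrist_force: [-0.5, -1.1, -0.0]
grip_width: 87.2
```

```bash
python3 s.py
python3 - <<'E'
from h import *
for n,(a,b,c,d) in dict(top=(350,130,470,290),scene=(130,100,300,270)).items():
    im=bot.get_image(n)[0][b:d,a:c,::-1]; s=min(800//(c-a),600//(d-b)); cv2.imwrite(f"pics/{n}1z.png",cv2.resize(im,None,fx=s,fy=s,interpolation=cv2.INTER_CUBIC))
E
```

```text
3.7 [-1.083e+01  1.674e+01 -1.365e+01  4.000e-02 -5.966e+01 -9.210e+01] [ 486.9 -256.   181.8] [-1.7997e+02 -4.0000e-02  1.6708e+02] [-0.5 -1.1 -0. ] 87.2
```

View pics/scene1z.png

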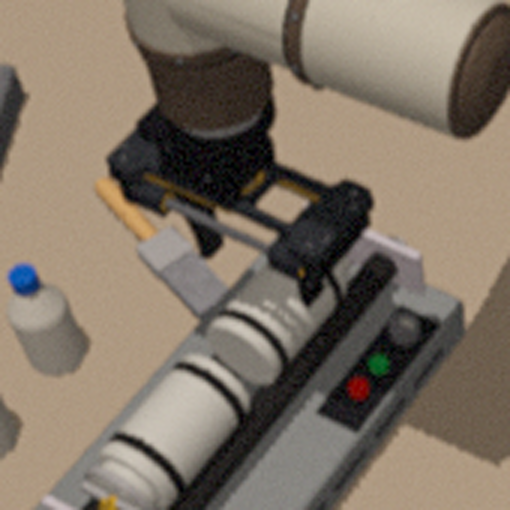

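View pics/top1z.png

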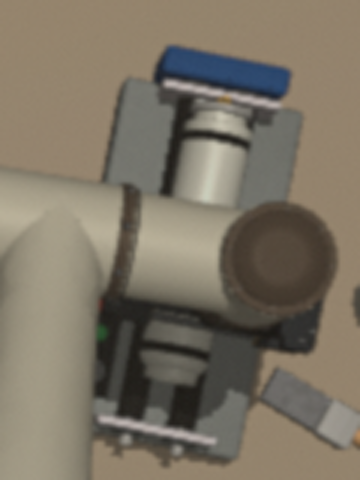

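The fingers straddle the jar, with a gap on both sides in the scene view around (330,270). I'll go down and grip.

Emit:
jog_arm(
  moves=[
    [-1, [0, 0, 0.4], [0, 0, 0]],
    [-1, [0, 0, 0.4], [0, 0, 0]],
    [-1, [0, 0, 0.3], [0, 0, 0]],
    [-1, [0, 0, 0.2], [0, 0, 0]],
    [-1, [0, 0, 0.16], [0, 0, 0]],
    [-1, [0, 0, 0], [0, 0, 0]],
    [-1, [0, 0, 0], [0, 0, 0]],
  ],
)

```text
time_s: 4.5
tcp_pos: [488.0, -256.1, 109.1]
orientation: [180.0, 0.0, 167.0]
wrist_force: [1.2, -0.0, 0.2]
grip_width: 86.9
```

Emit:
jog_arm(
  moves=[
    [0.3, [0, 0, 0], [0, 0, 0]],
    [0.3, [0, 0, 0], [0, 0, 0]],
    [0.5, [0, 0, 0], [0, 0, 0]],
    [0.8, [0, 0, 0], [0, 0, 0]],
    [1, [0, 0, 0], [0, 0, 0]],
    [1, [0, 0, 0], [0, 0, 0]],
  ],
  force=40,
)

```text
time_s: 5.1
tcp_pos: [487.5, -256.6, 108.9]
orientation: [-180.0, -0.0, 167.0]
wrist_force: [-0.8, -4.5, 2.9]
grip_width: 66.0
```

```bash
python3 s.py
```

```text
5.1 [-1.089e+01  2.124e+01 -1.888e+01  3.000e-02 -4.989e+01 -9.212e+01] [ 487.5 -256.6  108.9] [-1.7998e+02 -1.0000e-02  1.6702e+02] [-0.8 -4.5  2.9] 66.0
```

```bash
cat > path.py <<'E'
from rowgen import *
# tool orientation: mouth azimuth az (tool x), mouth elevation el (deg, + up)
def ori(az,el):
    a,l=np.radians(az),np.radians(el); x=np.array([np.cos(a)*np.cos(l),np.sin(a)*np.cos(l),np.sin(l)])
    z=np.array([np.cos(a)*np.sin(l),np.sin(a)*np.sin(l),-np.cos(l)]); return mat(x,z)
GM=72 # grasp->mouth
def tcp_from_mouth(m,Rt): return np.array(m)+Rt.apply([-GM,0,19])
def check(p0,R_,targets,ns,q0,verbose=True):
    """follow interpolated path with IK, print joints"""
    q=np.array(q0,float); p=np.array(p0,float); Rc=R_
    mx=0
    for (pt,Rt),n in zip(targets,ns):
        for i in range(n):
            f=1/(n-i); p=p+(pt-p)*f; Rc=Rc*R.from_rotvec((Rc.inv()*Rt).as_rotvec()*f)
            qn,er=ik(p,Rc,q); dq=np.abs(qn-q); mx=np.maximum(mx,dq); 
            if er>.05: print('IK err',er,p)
            q=qn
        P=points(q); print(np.round(q,1),'tcp',np.round(p),'elb/w1/w2',np.round(P[1:4]).tolist(),'maxdq',np.round(mx,1)); mx=0
    return q
E
python3 - <<'E'
from path import *
q,p,o=D[-1]; p=np.array(p);Rn=e('xyz',o)
T=np.array([515,228,0])
for az in (-60,-45,-75,-30):
    print('az',az)
    A=ori(az,12);B=ori(az,0);Cc=ori(az,-45);Dn=ori(az,-90)
    tg=[(p+[0,0,120],Rn),(p+[0,0,140],ori(167,12)),(tcp_from_mouth(T+[0,0,220],A),A),(tcp_from_mouth(T+[0,0,100],B),B),(tcp_from_mouth(T+[4,-6,90],Cc),Cc),(tcp_from_mouth(T+[10,-16,80],Dn),Dn)]
    check(p,Rn,tg,[8,4,26,8,10,12],q)
E
```

```text
az -60
[-10.9  14.6  -9.5   0.  -65.9 -92.1] tcp [ 488. -257.  229.] elb/w1/w2 [[140.0, -27.0, 707.0], [518.0, -100.0, 535.0], [488.0, -257.0, 535.0]] maxdq [0.  1.  1.3 0.  2.  0. ]
[-11.1  20.1   0.6  -0.4 -82.4 -91.8] tcp [ 488. -257.  249.] elb/w1/w2 [[191.0, -38.0, 691.0], [581.0, -114.0, 550.0], [550.0, -271.0, 549.0]] maxdq [0.1 1.4 2.6 0.1 4.2 0.1]
[ 53.2  18.1 -16.6  12.7 -60.7 -29.9] tcp [482. 286. 186.] elb/w1/w2 [[105.0, 141.0, 697.0], [313.0, 418.0, 457.0], [450.0, 341.0, 486.0]] maxdq [2.8 1.  2.  0.5 1.  3.2]
[ 47.8  24.  -19.3  -0.  -46.7 -17.8] tcp [479. 290.  81.] elb/w1/w2 [[154.0, 170.0, 677.0], [361.0, 398.0, 388.0], [479.0, 290.0, 388.0]] maxdq [0.7 0.9 0.6 1.9 1.9 2. ]
[ 19.3  29.8   0.3 -45.6 -76.5  28.4] tcp [487. 278. 127.] elb/w1/w2 [[265.0, 93.0, 651.0], [611.0, 214.0, 444.0], [595.0, 90.0, 344.0]] maxdq [3.1 1.3 2.4 5.8 3.6 6.5]
[   1.2   49.1   11.4  -71.4 -112.4   41.5] tcp [516. 228. 152.] elb/w1/w2 [[427.0, 9.0, 530.0], [760.0, 16.0, 272.0], [669.0, -37.0, 152.0]] maxdq [2.2 1.7 1.1 2.6 3.1 2.2]
az -45
[-10.9  14.6  -9.5   0.  -65.9 -92.1] tcp [ 488. 
[... 2379 characters left out ...]
6 0.1 4.2 0.1]
[ 54.1  11.8 -26.3  15.3 -51.6  -3.6] tcp [457. 261. 186.] elb/w1/w2 [[68.0, 94.0, 714.0], [262.0, 362.0, 453.0], [402.0, 293.0, 486.0]] maxdq [2.9 1.  2.2 0.8 1.3 4.5]
[ 48.   21.  -24.4  -0.  -44.6  12. ] tcp [453. 264.  81.] elb/w1/w2 [[136.0, 151.0, 688.0], [334.0, 371.0, 388.0], [453.0, 264.0, 388.0]] maxdq [0.8 1.3 0.5 2.1 1.1 2.3]
[ 24.   35.1   7.1 -34.9 -92.   44.4] tcp [463. 254. 127.] elb/w1/w2 [[297.0, 132.0, 623.0], [637.0, 283.0, 425.0], [651.0, 146.0, 344.0]] maxdq [2.9 1.8 4.2 5.7 4.9 6.7]
[  10.7   56.1   27.7  -61.1 -131.8   39.7] tcp [509. 222. 152.] elb/w1/w2 [[461.0, 87.0, 476.0], [825.0, 157.0, 275.0], [774.0, 68.0, 152.0]] maxdq [1.6 1.8 2.1 2.8 3.7 1.6]
```

Plan: lift, tilt the mouth up 12° and carry. Then turn it mouth down over the tray with the mouth facing azimuth -60°. Lifting first.

Emit:
jog_arm(
  moves=[
    [1, [0, 0, -0.08], [0, 0, 0]],
    [1, [0, 0, -0.16], [0, 0, 0]],
    [1, [0, 0, -0.3], [0, 0, 0]],
    [1, [0, 0, -0.4], [0, 0, 0]],
    [1, [0, 0, -0.4], [0, 0, 0]],
    [1, [0, 0, -0.4], [0, 0, 0]],
    [1, [0, 0, -0.36], [0, 0, 0]],
    [1, [0, 0, -0.3], [0, 0, 0]],
    [1, [0, 0, -0.2], [0, 0, 0]],
    [1, [0, 0, -0.1], [0, 0.02, 0]],
    [1, [0, 0, 0], [0, 0.04, 0]],
    [1, [0, 0, 0], [0, 0.04, 0]],
    [1, [0, 0, 0], [0, 0.03, 0]],
    [1, [0, 0, 0], [0, 0, 0]],
    [1, [0, 0, 0], [0, 0, 0]],
  ],
  force=50,
)

```text
time_s: 6.6
tcp_pos: [487.5, -255.5, 242.4]
orientation: [179.9, -11.8, 167.0]
wrist_force: [0.4, 0.3, -7.1]
grip_width: 65.2
```

```bash
python3 s.py
python3 - <<'E'
from h import *
for n,(a,b,c,d) in dict(scene=(100,60,300,260)).items():
    im=bot.get_image(n)[0][b:d,a:c,::-1]; cv2.imwrite(f"pics/{n}2z.png",cv2.resize(im,None,fx=3,fy=3,interpolation=cv2.INTER_CUBIC))
E
```

```text
6.6 [-11.06  20.2   -0.2   -0.47 -81.36 -91.8 ] [ 487.5 -255.5  242.4] [179.92 -11.77 167.03] [ 0.4  0.3 -7.1] 65.2
```

View pics/scene2z.png

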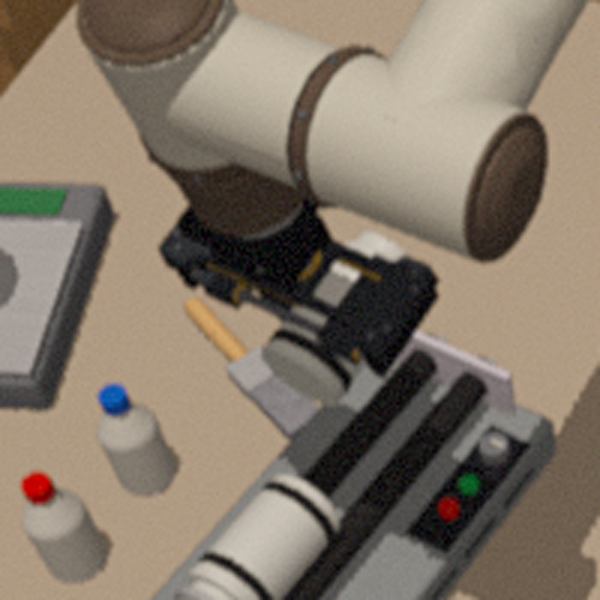

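```bash
cat >> path.py <<'E'
def trap(n,k):
    w=np.array([min(1,(i+.5)/k,(n-i-.5)/k) for i in range(n)]); return np.cumsum(w)/w.sum()
E
python3 - <<'E'
from path import *
q,p,o=D[-1]; p=np.array(p);Rn=e('xyz',o)
T=np.array([515,228,0])
S=trap(26,4); pe=tcp_from_mouth(T+[0,0,220],ori(-60,12))
tg=[(p+(pe-p)*s,ori(167+133*s,12)) for s in S]
r,p1,R1=gen(p,Rn,tg,[1]*26); show(r); print(p1,pe); check(p,Rn,tg,[1]*26,q)
E
```

```text
[[0.02, 0.06, 0.0], [0.003, 0.003, -0.008]]
[[0.02, 0.18, 0.04], [0.005, 0.0, -0.025]]
[[0.06, 0.3, 0.04], [0.009, -0.001, -0.041]]
[[0.04, 0.42, 0.06], [0.012, 0.0, -0.057]]
[[0.0, 0.5, 0.04], [0.014, 0.0, -0.066]]
[[-0.04, 0.5, 0.04], [0.014, 0.0, -0.066]]
[[-0.1, 0.48, 0.04], [0.013, 0.0, -0.065]]
[[-0.16, 0.46, 0.02], [0.014, 0.0, -0.066]]
[[-0.2, 0.46, 0.0], [0.014, 0.0, -0.066]]
[[-0.24, 0.44, 0.02], [0.014, 0.0, -0.065]]
[[-0.28, 0.4, -0.02], [0.014, 0.0, -0.066]]
[[-0.32, 0.36, -0.02], [0.014, 0.001, -0.066]]
[[-0.36, 0.34, -0.02], [0.014, 0.0, -0.066]]
[[-0.4, 0.3, -0.04], [0.014, 0.0, -0.065]]
[[-0.42, 0.26, -0.02], [0.014, 0.0, -0.066]]
[[-0.44, 0.2, -0.06], [0.014, 0.0, -0.066]]
[[-0.48, 0.16, -0.04], [0.014, 0.0, -0.065]]
[[-0.48, 0.12, -0.06], [0.014, 0.0, -0.066]]
[[-0.48, 0.06, -0.04], [0.014, 0.0, -0.066]]
[[-0.5, 0.0, -0.06], [0.014, 0.0, -0.065]]
[[-0.48, -0.04, -0.04], [0.014, 0.0, -0.066]]
[[-0.48, -0.1, -0.06], [0.014, 0.0, -0.066]]
[[-0.42, -0.12, -0.04], [0.012, 0.0, -0.057]]
[[-0.28, -0.12, -0.02], [0.009, 0.0, -0.041]]
[[-0.16, -0.08, -0.02], [0.005, 0.0, -0
[... 3886 characters left out ...]
0.4 0.6 0.9 3.5]
[ 51.   17.2 -17.3  12.  -61.7 -34.1] tcp [482. 258. 189.] elb/w1/w2 [[105.0, 130.0, 700.0], [324.0, 400.0, 462.0], [457.0, 316.0, 489.0]] maxdq [1.8 0.7 0.5 0.5 0.8 3.1]
[ 52.2  17.7 -16.9  12.4 -61.2 -31.8] tcp [482. 273. 188.] elb/w1/w2 [[105.0, 136.0, 699.0], [318.0, 410.0, 459.0], [453.0, 330.0, 488.0]] maxdq [1.2 0.5 0.4 0.3 0.6 2.3]
[ 52.9  18.  -16.7  12.6 -60.8 -30.4] tcp [482. 282. 187.] elb/w1/w2 [[105.0, 139.0, 698.0], [314.0, 416.0, 458.0], [451.0, 338.0, 487.0]] maxdq [0.7 0.3 0.3 0.2 0.3 1.4]
[ 53.2  18.1 -16.6  12.7 -60.7 -29.9] tcp [482. 286. 186.] elb/w1/w2 [[105.0, 141.0, 697.0], [313.0, 418.0, 457.0], [450.0, 341.0, 486.0]] maxdq [0.2 0.1 0.1 0.1 0.1 0.5]
```

Emit:
jog_arm(
  moves=[
    [1, [0.02, 0.06, 0], [0.003, 0.003, -0.008]],
    [1, [0.02, 0.18, 0.04], [0.005, 0, -0.025]],
    [1, [0.06, 0.3, 0.04], [0.009, -0.001, -0.041]],
    [1, [0.04, 0.42, 0.06], [0.012, 0, -0.057]],
    [1, [0, 0.5, 0.04], [0.014, 0, -0.066]],
    [1, [-0.04, 0.5, 0.04], [0.014, 0, -0.066]],
    [1, [-0.1, 0.48, 0.04], [0.013, 0, -0.065]],
    [1, [-0.16, 0.46, 0.02], [0.014, 0, -0.066]],
    [1, [-0.2, 0.46, 0], [0.014, 0, -0.066]],
    [1, [-0.24, 0.44, 0.02], [0.014, 0, -0.065]],
    [1, [-0.28, 0.4, -0.02], [0.014, 0, -0.066]],
    [1, [-0.32, 0.36, -0.02], [0.014, 0.001, -0.066]],
    [1, [-0.36, 0.34, -0.02], [0.014, 0, -0.066]],
    [1, [-0.4, 0.3, -0.04], [0.014, 0, -0.065]],
  ],
)

```text
time_s: 8.05
tcp_pos: [483.7, 40.7, 213.2]
orientation: [-180.0, -12.0, -120.1]
wrist_force: [-0.3, 0.0, -6.7]
grip_width: 65.7
```

Emit:
jog_arm(
  moves=[
    [1, [-0.42, 0.26, -0.02], [0.014, 0, -0.066]],
    [1, [-0.44, 0.2, -0.06], [0.014, 0, -0.066]],
    [1, [-0.48, 0.16, -0.04], [0.014, 0, -0.065]],
    [1, [-0.48, 0.12, -0.06], [0.014, 0, -0.066]],
    [1, [-0.48, 0.06, -0.04], [0.014, 0, -0.066]],
    [1, [-0.5, 0, -0.06], [0.014, 0, -0.065]],
    [1, [-0.48, -0.04, -0.04], [0.014, 0, -0.066]],
    [1, [-0.48, -0.1, -0.06], [0.014, 0, -0.066]],
    [1, [-0.42, -0.12, -0.04], [0.012, 0, -0.057]],
    [1, [-0.28, -0.12, -0.02], [0.009, 0, -0.041]],
    [1, [-0.16, -0.08, -0.02], [0.005, 0, -0.025]],
    [1, [-0.06, -0.04, 0], [0.002, 0, -0.008]],
    [1, [0, 0, 0], [0, 0, 0]],
  ],
)

```text
time_s: 9.35
tcp_pos: [481.5, 285.0, 186.5]
orientation: [180.0, -12.1, -60.0]
wrist_force: [-0.1, -0.8, -5.8]
grip_width: 65.4
```

```bash
python3 s.py
python3 - <<'E'
from path import *
q,p,o=D[-1]; p=np.array(p);Rn=e('xyz',o)
T=np.array([515,228,0])
A=ori(-60,12)
tg=[];ns=[]
z=[220,205,175,145,118,103,97,95]; el=[12,12,11,9,6,3,1,0]
# descend
for s,l in zip(z[1:],el[1:]): tg.append((tcp_from_mouth(T+[0,0,s],ori(-60,l)),ori(-60,l)))
ns=[1]*len(tg)
r,p1,R1=gen(p,Rn,tg,ns); show(r); print(p1,np.round(R1.as_euler('xyz',degrees=True),1)); q1=check(p,Rn,tg[-1:],[7],q)
print()
S=trap(26,3); tg=[(tcp_from_mouth(T+[8*s,-14*s,95-13*s],ori(-60,-90*s)),ori(-60,-90*s)) for s in S]
r,p2,R2=gen(p1,R1,tg,[1]*26); show(r); print(p2); check(p1,R1,tg[12:13]+tg[-1:],[13,13],q1)
E
```

```text
9.35 [ 53.2   18.09 -16.63  12.72 -60.74 -29.96] [481.5 285.  186.5] [179.96 -12.08 -60.  ] [-0.1 -0.8 -5.8] 65.4
[[-0.06, -0.02, 0.3], [0.0, -0.001, 0.0]]
[[-0.14, 0.0, 0.56], [0.0, -0.011, 0.0]]
[[-0.12, 0.0, 0.54], [0.0, -0.022, 0.0]]
[[-0.1, 0.0, 0.46], [0.0, -0.034, 0.0]]
[[-0.06, 0.0, 0.22], [0.0, -0.033, 0.0]]
[[-0.02, 0.0, 0.06], [0.0, -0.022, 0.0]]
[[0.0, 0.0, 0.02], [0.0, -0.011, 0.0]]
[479.49722518 290.32784748  75.94604397] [180.  -0. -60.]
[ 47.8  24.4 -19.6   0.  -46.1 -17.8] tcp [479. 290.  76.] elb/w1/w2 [[157.0, 173.0, 675.0], [361.0, 398.0, 383.0], [479.0, 290.0, 383.0]] maxdq [0.8 1.1 0.7 2.2 2.3 2.3]

[[0.0, 0.0, -0.02], [0.0, -0.007, 0.0]]
[[-0.02, 0.0, -0.04], [0.0, -0.022, 0.0]]
[[0.0, 0.0, -0.08], [0.0, -0.036, 0.0]]
[[0.0, 0.0, -0.08], [0.0, -0.044, 0.0]]
[[-0.02, 0.0, -0.1], [0.0, -0.043, 0.0]]
[[0.0, 0.0, -0.08], [0.0, -0.044, 0.0]]
[[0.0, 0.0, -0.1], [0.0, -0.043, 0.0]]
[[-0.02, 0.0, -0.1], [0.0, -0.044, 0.0]]
[[0.0, 0.0, -0.08], [0.0, -0.043, 0.0]]
[[0.0, 0.0, -0.1], [0.0, -0.044, 0.0]]
[[0.0, 0.0, -0.1], [0.0, -0.043, 0.0]]
[[0.0, 0.0, -0.1], [0.0, -0.04
[... 255 characters left out ...]
 0.0, -0.1], [0.0, -0.043, 0.0]]
[[-0.02, 0.0, -0.1], [0.0, -0.044, 0.0]]
[[0.0, 0.0, -0.12], [0.0, -0.043, 0.0]]
[[-0.02, 0.0, -0.1], [0.0, -0.044, 0.0]]
[[0.0, 0.0, -0.12], [0.0, -0.043, 0.0]]
[[0.0, 0.0, -0.1], [0.0, -0.036, 0.0]]
[[-0.02, 0.0, -0.04], [0.0, -0.022, 0.0]]
[[0.0, 0.0, -0.02], [0.0, -0.007, 0.0]]
[512.8848372  230.58772029 154.127841  ]
[ 19.2  29.9   0.2 -45.6 -76.4  28.6] tcp [487. 277. 126.] elb/w1/w2 [[266.0, 93.0, 651.0], [612.0, 213.0, 442.0], [595.0, 89.0, 343.0]] maxdq [2.4 1.  2.  4.5 2.8 5.1]
[   1.4   48.9   11.   -71.5 -112.3   41.5] tcp [514. 230. 154.] elb/w1/w2 [[425.0, 10.0, 532.0], [758.0, 18.0, 274.0], [667.0, -35.0, 154.0]] maxdq [2.  1.5 1.1 2.4 2.9 2. ]
```

Emit:
jog_arm(
  moves=[
    [1, [-0.06, -0.02, 0.3], [0, -0.001, 0]],
    [1, [-0.14, 0, 0.56], [0, -0.011, 0]],
    [1, [-0.12, 0, 0.54], [0, -0.022, 0]],
    [1, [-0.1, 0, 0.46], [0, -0.034, 0]],
    [1, [-0.06, 0, 0.22], [0, -0.033, 0]],
    [1, [-0.02, 0, 0.06], [0, -0.022, 0]],
    [1, [0, 0, 0.02], [0, -0.011, 0]],
    [1, [0, 0, 0], [0, 0, 0]],
    [1, [0, 0, -0.02], [0, -0.007, 0]],
    [1, [-0.02, 0, -0.04], [0, -0.022, 0]],
    [1, [0, 0, -0.08], [0, -0.036, 0]],
    [1, [0, 0, -0.08], [0, -0.044, 0]],
    [1, [-0.02, 0, -0.1], [0, -0.043, 0]],
    [1, [0, 0, -0.08], [0, -0.044, 0]],
    [1, [0, 0, -0.1], [0, -0.043, 0]],
    [1, [-0.02, 0, -0.1], [0, -0.044, 0]],
  ],
)

```text
time_s: 10.95
tcp_pos: [481.6, 287.8, 106.6]
orientation: [-179.9, 25.5, -59.9]
wrist_force: [1.9, -0.4, -6.1]
grip_width: 65.8
```

Emit:
jog_arm(
  moves=[
    [1, [0, 0, -0.08], [0, -0.043, 0]],
    [1, [0, 0, -0.1], [0, -0.044, 0]],
    [1, [0, 0, -0.1], [0, -0.043, 0]],
    [1, [0, 0, -0.1], [0, -0.044, 0]],
    [1, [-0.02, 0, -0.1], [0, -0.043, 0]],
    [1, [0, 0, -0.1], [0, -0.044, 0]],
    [1, [0, 0, -0.1], [0, -0.043, 0]],
    [1, [0, 0.02, -0.1], [0, -0.044, 0]],
    [1, [-0.02, 0, -0.1], [0, -0.043, 0]],
    [1, [0, 0, -0.12], [0, -0.044, 0]],
    [1, [0, 0, -0.1], [0, -0.043, 0]],
    [1, [-0.02, 0, -0.1], [0, -0.044, 0]],
    [1, [0, 0, -0.12], [0, -0.043, 0]],
    [1, [-0.02, 0, -0.1], [0, -0.044, 0]],
    [1, [0, 0, -0.12], [0, -0.043, 0]],
    [1, [0, 0, -0.1], [0, -0.036, 0]],
    [1, [-0.02, 0, -0.04], [0, -0.022, 0]],
    [1, [0, 0, -0.02], [0, -0.007, 0]],
    [1, [0, 0, 0], [0, 0, 0]],
    [1, [0, 0, 0], [0, 0, 0]],
  ],
)

```text
time_s: 12.95
tcp_pos: [513.4, 230.9, 154.5]
orientation: [-158.9, 89.9, -38.9]
wrist_force: [0.6, 0.4, -7.7]
grip_width: 65.8
```

```bash
python3 s.py
cat > look.py <<'E'
import sys
from h import *
k=sys.argv[1]
B=dict(scene=(300,160,500,360),top=(200,130,350,290))
for n in sys.argv[2:]:
    a,b,c,d=B[n]; im=bot.get_image(n)[0][b:d,a:c,::-1]; s=min(800//(c-a),600//(d-b)); cv2.imwrite(f"pics/{n}{k}.png",cv2.resize(im,None,fx=s,fy=s,interpolation=cv2.INTER_CUBIC))
E
python3 look.py 3 scene top; python3 s.py
```

```text
12.95 [   1.41   48.74   11.02  -71.44 -112.16   41.47] [513.4 230.9 154.5] [-158.94   89.85  -38.92] [ 0.6  0.4 -7.7] 65.8
13.05 [   1.41   48.73   11.01  -71.46 -112.18   41.47] [513.3 231.  154.7] [-150.66   89.87  -30.64] [ 0.5 -0.2 -5.8] 66.0
```

View pics/scene3.png

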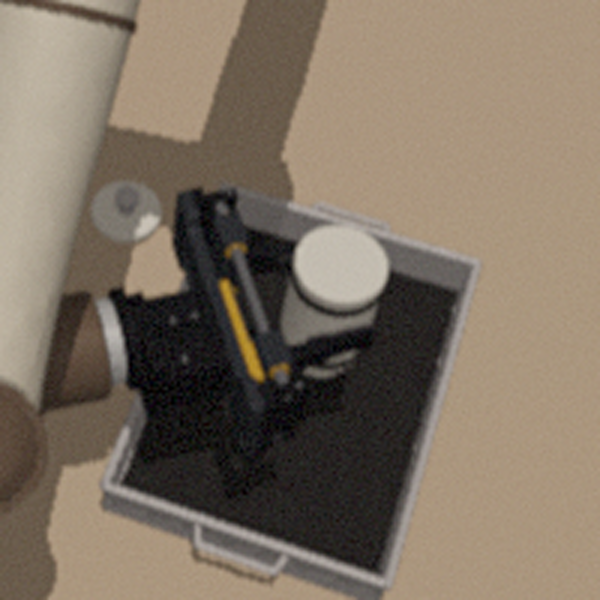

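View pics/top3.png

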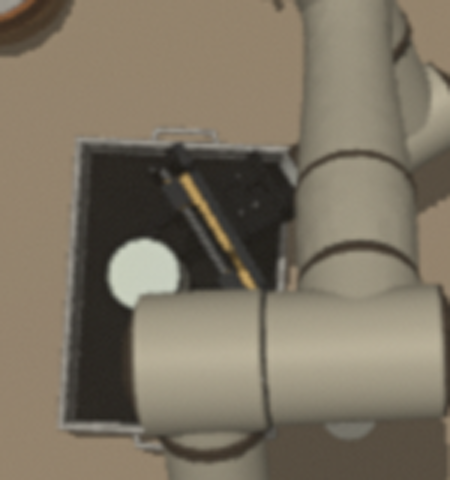

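The jar is upright and mouth down over the tray, with its closed end at scene-crop pixel (340,265). The mat is bare and the wrist reads about 6–7 N, so all the rods are still inside. I'll start shaking sideways along tool y.

Emit:
jog_arm(
  moves=[
    [1, [0, 0.5, 0], [0, 0, 0]],
    [1, [0, -0.5, 0], [0, 0, 0]],
    [1, [0, -0.5, 0], [0, 0, 0]],
    [1, [0, 0.5, 0], [0, 0, 0]],
    [1, [0, 0.5, 0], [0, 0, 0]],
    [1, [0, -0.5, 0], [0, 0, 0]],
    [1, [0, -0.5, 0], [0, 0, 0]],
    [1, [0, 0.5, 0], [0, 0, 0]],
    [1, [0, 0.5, 0], [0, 0, 0]],
    [1, [0, -0.5, 0], [0, 0, 0]],
    [1, [0, -0.5, 0], [0, 0, 0]],
    [1, [0, 0.5, 0], [0, 0, 0]],
    [1, [0, 0, 0], [0, 0, 0]],
    [1, [0, 0, 0], [0, 0, 0]],
    [1, [0, 0, 0], [0, 0, 0]],
  ],
)

```text
time_s: 14.55
tcp_pos: [513.5, 230.9, 155.0]
orientation: [-109.1, 89.9, 10.9]
wrist_force: [-0.1, 0.3, -2.1]
grip_width: 65.8
```

```bash
cat > w.py <<'E'
# weight: average several reads across camera calls + look
import sys
from h import *
k=sys.argv[1]; f=[]
for n in ("scene","top","scene","scene"):
    im=bot.get_image(n)[0]; s=bot.state(); f.append(s['wrist_force'][2])
    if n=="scene":
        a,b,c,d=(300,160,500,360); cv2.imwrite(f"pics/scene{k}.png",cv2.resize(im[b:d,a:c,::-1],None,fx=3,fy=3,interpolation=cv2.INTER_CUBIC))
print(s['time_s'],np.round(f,2),np.mean(f),np.round(s['q'],1),np.round(s['tcp_pos'],1),round(s['grip_width'],1))
E
python3 w.py 4
```

```text
14.75 [-2.92 -3.26 -2.1  -2.53] -2.702141180350231 [   1.4   48.8   11.   -71.5 -112.2   41.5] [513.4 230.7 154.3] 65.7
```

View pics/scene4.png

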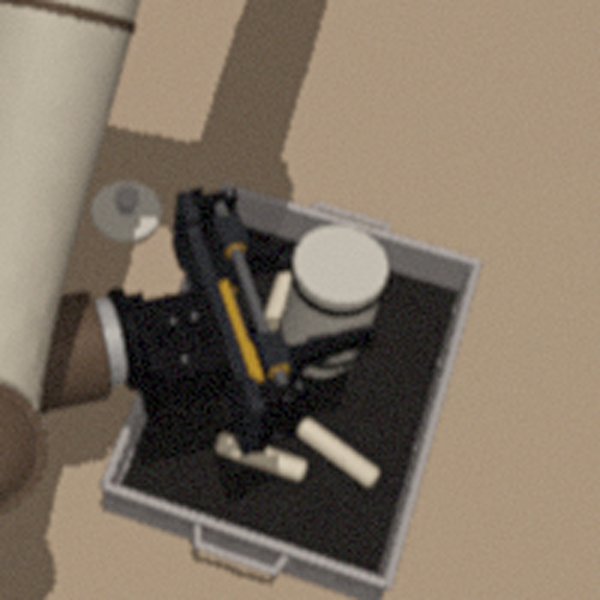

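About 3.8 N lighter, and at least three rods are visible in the tray at crop pixels (340,452), (275,300) and (265,455). I'll shake again to check that the weight has stopped dropping.

Emit:
jog_arm(
  moves=[
    [1, [0, 0.5, 0], [0, 0, 0]],
    [1, [0, -0.5, 0], [0, 0, 0]],
    [1, [0, -0.5, 0], [0, 0, 0]],
    [1, [0, 0.5, 0], [0, 0, 0]],
    [1, [0, 0.5, 0], [0, 0, 0]],
    [1, [0, -0.5, 0], [0, 0, 0]],
    [1, [0, -0.5, 0], [0, 0, 0]],
    [1, [0, 0.5, 0], [0, 0, 0]],
    [1, [0, 0.5, 0], [0, 0, 0]],
    [1, [0, -0.5, 0], [0, 0, 0]],
    [1, [0, -0.5, 0], [0, 0, 0]],
    [1, [0, 0.5, 0], [0, 0, 0]],
    [1, [0, 0.5, 0], [0, 0, 0]],
    [1, [0, -0.5, 0], [0, 0, 0]],
    [1, [0, -0.5, 0], [0, 0, 0]],
    [1, [0, 0.5, 0], [0, 0, 0]],
    [1, [0, 0, 0], [0, 0, 0]],
    [1, [0, 0, 0], [0, 0, 0]],
  ],
)

```text
time_s: 16.55
tcp_pos: [513.3, 230.7, 154.1]
orientation: [94.1, 90.0, -146.0]
wrist_force: [0.5, -0.6, -3.3]
grip_width: 65.5
```

```bash
python3 w.py 5;python3 w.py 5
```

```text
16.75 [-3.   -2.88 -3.23 -3.45] -3.140626125735344 [   1.4   48.8   11.   -71.5 -112.2   41.5] [513.6 230.8 154.1] 65.7
16.95 [-2.13 -2.62 -3.54 -2.91] -2.801052053857967 [   1.4   48.8   11.   -71.5 -112.2   41.5] [513.4 230.7 154.1] 65.6
```

View pics/scene5.png

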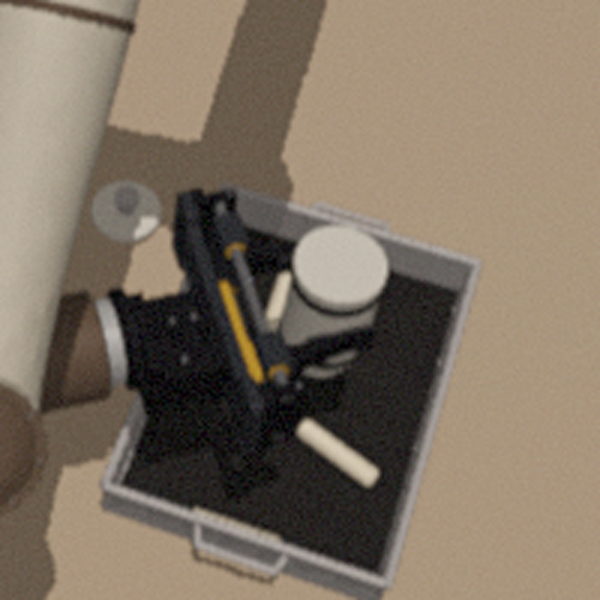

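```bash
python3 s.py
python3 - <<'E'
from path import *
T=np.array([515,228,0])
p,Rn=fk(D[-1][0]); p=np.array(D[-1][1])
S=1-trap(16,3); tg=[(tcp_from_mouth(T+[8*s,-14*s,110-28*s],ori(-60,-90*s)),ori(-60,-90*s)) for s in S]
r,p1,R1=gen(p,Rn,tg,[1]*16); show(r); print(p1,R1.as_euler('xyz',degrees=True)); check(p,Rn,tg,[1]*16,D[-1][0])
E
```

```text
16.95 [   1.37   48.82   11.01  -71.49 -112.21   41.48] [513.4 230.7 154.1] [165.87  89.98 -74.15] [ 1.3 -0.3 -2.9] 65.6
[[0.0, 0.0, 0.02], [0.0, 0.013, 0.0]]
[[0.0, 0.0, 0.1], [0.0, 0.038, 0.0]]
[[0.02, 0.0, 0.16], [0.0, 0.064, 0.0]]
[[0.0, 0.0, 0.2], [0.0, 0.077, 0.0]]
[[0.02, 0.0, 0.18], [0.0, 0.077, 0.0]]
[[0.0, 0.0, 0.18], [0.0, 0.077, 0.0]]
[[0.0, 0.0, 0.16], [0.0, 0.077, 0.0]]
[[0.02, 0.0, 0.16], [0.0, 0.077, 0.0]]
[[0.0, 0.0, 0.16], [0.0, 0.077, 0.0]]
[[0.02, 0.0, 0.16], [0.0, 0.077, 0.0]]
[[0.0, 0.0, 0.14], [0.0, 0.077, 0.0]]
[[0.02, 0.0, 0.14], [0.0, 0.076, 0.0]]
[[0.02, 0.0, 0.14], [0.0, 0.077, 0.0]]
[[0.02, 0.0, 0.12], [0.0, 0.064, 0.0]]
[[0.02, 0.0, 0.06], [0.0, 0.039, 0.0]]
[[0.0, 0.0, 0.02], [0.0, 0.013, 0.0]]
[479.08385425 290.14164458  90.87293773] [ 1.79994182e+02 -2.31123198e-02 -6.00167962e+01]
[   1.6   48.3   10.8  -70.9 -111.4   41.4] tcp [513. 232. 154.] elb/w1/w2 [[421.0, 12.0, 537.0], [756.0, 21.0, 280.0], [666.0, -33.0, 160.0]] maxdq [0.2 0.5 0.2 0.6 0.8 0.1]
[   2.5   46.6   10.2  -69.1 -108.8   41.1] tcp [510. 236. 154.] elb/w1/w2 [[410.0, 18.0, 549.0], [
[... 1762 characters left out ...]
3.1 7.2 4.6 7.4]
[ 41.7  23.  -13.3 -12.9 -52.3  -4. ] tcp [479. 291. 101.] elb/w1/w2 [[165.0, 147.0, 681.0], [418.0, 373.0, 431.0], [506.0, 243.0, 403.0]] maxdq [4.5 0.4 3.4 7.9 4.  8.3]
[ 45.2  23.  -16.3  -5.8 -49.7 -11.5] tcp [479. 291.  95.] elb/w1/w2 [[156.0, 157.0, 681.0], [385.0, 389.0, 414.0], [491.0, 269.0, 401.0]] maxdq [3.5 0.  3.  7.  2.7 7.5]
[ 47.2  23.2 -18.1  -1.5 -48.4 -16.2] tcp [479. 290.  92.] elb/w1/w2 [[151.0, 163.0, 680.0], [367.0, 396.0, 402.0], [482.0, 285.0, 399.0]] maxdq [1.9 0.2 1.8 4.4 1.3 4.7]
[ 47.8  23.3 -18.7   0.  -48.  -17.8] tcp [479. 290.  91.] elb/w1/w2 [[150.0, 165.0, 680.0], [361.0, 398.0, 397.0], [479.0, 290.0, 397.0]] maxdq [0.6 0.1 0.6 1.5 0.4 1.6]
```

Emit:
jog_arm(
  moves=[
    [1, [0, 0, 0.02], [0, 0.013, 0]],
    [1, [0, 0, 0.1], [0, 0.038, 0]],
    [1, [0.02, 0, 0.16], [0, 0.064, 0]],
    [1, [0, 0, 0.2], [0, 0.077, 0]],
    [1, [0.02, 0, 0.18], [0, 0.077, 0]],
    [1, [0, 0, 0.18], [0, 0.077, 0]],
    [1, [0, 0, 0.16], [0, 0.077, 0]],
    [1, [0.02, 0, 0.16], [0, 0.077, 0]],
    [1, [0, 0, 0.16], [0, 0.077, 0]],
    [1, [0.02, 0, 0.16], [0, 0.077, 0]],
    [1, [0, 0, 0.14], [0, 0.077, 0]],
    [1, [0.02, 0, 0.14], [0, 0.076, 0]],
    [1, [0.02, 0, 0.14], [0, 0.077, 0]],
    [1, [0.02, 0, 0.12], [0, 0.064, 0]],
    [1, [0.02, 0, 0.06], [0, 0.039, 0]],
    [1, [0, 0, 0.02], [0, 0.013, 0]],
    [1, [0, 0, -0.3], [0, 0, 0]],
    [1, [0, 0, -0.6], [0, 0, 0]],
    [1, [0, 0, -0.7], [0, 0, 0]],
    [1, [0, 0, -0.4], [0, 0, 0]],
  ],
)

```text
time_s: 18.95
tcp_pos: [479.6, 290.4, 194.1]
orientation: [-179.8, 0.1, -60.1]
wrist_force: [-0.5, 0.4, -3.8]
grip_width: 65.8
```

```bash
python3 s.py; python3 w.py 6
```

```text
18.95 [ 4.772e+01  1.700e+01 -1.133e+01 -6.000e-02 -6.146e+01 -1.776e+01] [479.6 290.4 194.1] [-1.7981e+02  1.1000e-01 -6.0070e+01] [-0.5  0.4 -3.8] 65.8
19.15 [-0.21 -3.06 -4.03 -2.57] -2.467621621931856 [ 47.7  17.2 -11.6  -0.1 -61.2 -17.8] [478.3 289.4 190.3] 65.6
```

View pics/scene6.png

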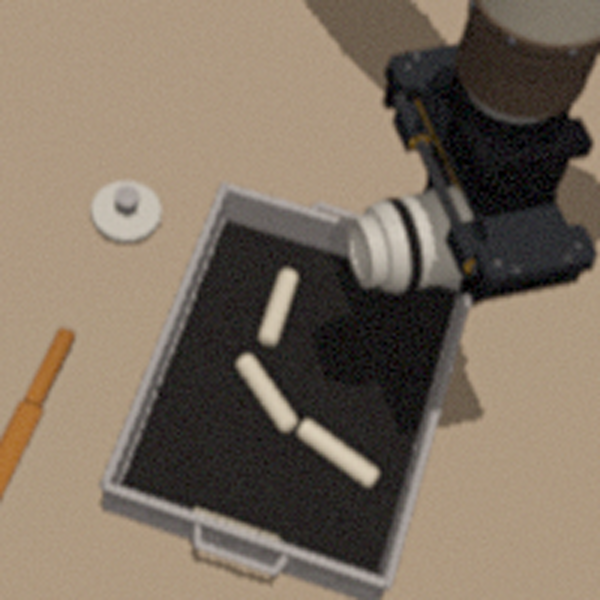

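```bash
python3 look.py 7 top
python3 - <<'E'
from h import *
f=[]
for i in range(5): bot.get_image("top"); f.append(bot.state()['wrist_force'][2])
print(np.round(f,2),np.mean(f))
E
```

```text
[-2.57 -2.71 -2.19 -2.86 -1.99] -2.462279668342443
```

View pics/top7.png

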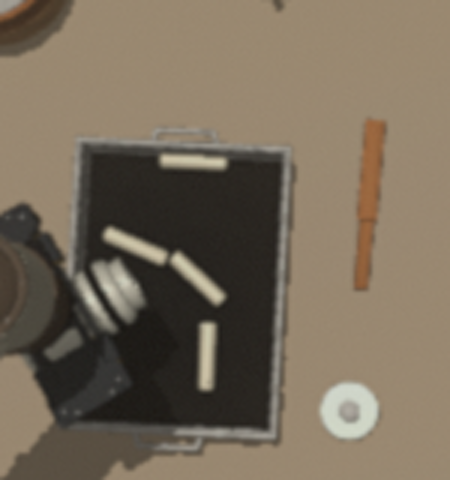

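All four rods lie in the tray: top-crop pixels (193,162), (135,246), (197,278) and (206,356). The empty jar reads about 2.5–3 N. Now I'll take it back to the mill.

```bash
python3 s.py
python3 - <<'E'
from path import *
q,p,o=D[-1]; p=np.array(p);Rn=e('xyz',o)
S=trap(26,4); pe=np.array([487.5,-256.5,230])
tg=[(p+(pe-p)*s+[0,0,min(25,400*s,400*(1-s))],ori(-60.-133*s,0)) for s in S]
r,p1,R1=gen(p,Rn,tg,[1]*26); show(r); print(p1,pe,R1.as_euler('xyz',degrees=True)); check(p,Rn,tg[8::9]+tg[-1:],[9,9,8],q)
E
```

```text
19.45 [ 47.78  17.28 -11.63  -0.   -61.25 -17.81] [478.6 289.7 189.6] [ 1.7984e+02 -5.0000e-02 -6.0030e+01] [ 0.3 -0.2 -2. ] 65.8
[[0.06, 0.04, -0.04], [0.002, -0.001, 0.008]]
[[0.16, 0.08, -0.16], [0.0, 0.0, 0.025]]
[[0.28, 0.14, -0.26], [0.0, 0.0, 0.042]]
[[0.4, 0.16, -0.12], [0.0, 0.001, 0.059]]
[[0.48, 0.14, -0.04], [0.0, 0.0, 0.067]]
[[0.48, 0.1, -0.02], [0.0, 0.0, 0.067]]
[[0.5, 0.04, -0.04], [0.0, 0.0, 0.068]]
[[0.5, 0.0, -0.04], [0.0, 0.0, 0.067]]
[[0.48, -0.06, -0.04], [0.0, 0.0, 0.067]]
[[0.48, -0.12, -0.04], [0.0, 0.0, 0.067]]
[[0.48, -0.16, -0.02], [0.0, 0.0, 0.067]]
[[0.44, -0.22, -0.04], [0.0, 0.0, 0.067]]
[[0.42, -0.26, -0.04], [-0.001, 0.0, 0.068]]
[[0.4, -0.3, -0.04], [0.0, 0.0, 0.067]]
[[0.36, -0.34, -0.04], [0.0, 0.0, 0.067]]
[[0.32, -0.38, -0.04], [0.0, 0.0, 0.067]]
[[0.28, -0.42, -0.02], [0.0, 0.0, 0.067]]
[[0.24, -0.42, -0.04], [0.0, 0.0, 0.067]]
[[0.18, -0.46, -0.04], [0.0, 0.0, 0.068]]
[[0.14, -0.48, -0.04], [0.0, 0.0, 0.067]]
[[0.1, -0.5, -0.04], [0.0, 0.0, 0.067]]
[[0.04, -0.5, -0.04], [0.0, 0.0, 0.067]]
[[-0.02, -0.42, 0.06], [0.0, -0.001, 0.059]]
[[-0.04, -0.32, 0.2], [0.0, 0.0, 0.042]]
[[-0.04, -0.18, 0.14], [0.0, 0.0, 0.025]]
[[0.0, -0.06, 0.04], [0.0, 0.0, 0.008]]
[ 487.02205851 -256.60648167  229.65583108] [ 487.5 -256.5  230. ] [1.79981996e+02 4.23228029e-02 1.67041287e+02]
[ 32.4   9.1 -16.8   0.  -64.1 -44.7] tcp [481. 116. 227.] elb/w1/w2 [[75.0, 48.0, 718.0], [396.0, 251.0, 534.0], [481.0, 116.0, 534.0]] maxdq [2.  1.1 1.  0.  0.5 3.3]
[  6.3   8.5 -15.   -0.  -66.4 -73. ] tcp [ 485. -108.  244.] elb/w1/w2 [[83.0, 9.0, 719.0], [468.0, 51.0, 550.0], [485.0, -108.0, 550.0]] maxdq [3.  0.6 0.8 0.  0.4 3.4]
[-10.9  14.5  -9.4   0.  -66.1 -92.1] tcp [ 488. -256.  230.] elb/w1/w2 [[139.0, -27.0, 707.0], [518.0, -100.0, 537.0], [488.0, -256.0, 537.0]] maxdq [2.3 0.9 1.  0.  0.1 2.5]
```

Emit:
jog_arm(
  moves=[
    [1, [0.06, 0.04, -0.04], [0.002, -0.001, 0.008]],
    [1, [0.16, 0.08, -0.16], [0, 0, 0.025]],
    [1, [0.28, 0.14, -0.26], [0, 0, 0.042]],
    [1, [0.4, 0.16, -0.12], [0, 0.001, 0.059]],
    [1, [0.48, 0.14, -0.04], [0, 0, 0.067]],
    [1, [0.48, 0.1, -0.02], [0, 0, 0.067]],
    [1, [0.5, 0.04, -0.04], [0, 0, 0.068]],
    [1, [0.5, 0, -0.04], [0, 0, 0.067]],
    [1, [0.48, -0.06, -0.04], [0, 0, 0.067]],
    [1, [0.48, -0.12, -0.04], [0, 0, 0.067]],
    [1, [0.48, -0.16, -0.02], [0, 0, 0.067]],
    [1, [0.44, -0.22, -0.04], [0, 0, 0.067]],
    [1, [0.42, -0.26, -0.04], [-0.001, 0, 0.068]],
  ],
)

```text
time_s: 20.75
tcp_pos: [483.3, 15.7, 236.5]
orientation: [-180.0, 0.2, -126.9]
wrist_force: [1.4, -0.3, -2.4]
grip_width: 65.7
```

Emit:
jog_arm(
  moves=[
    [1, [0.4, -0.3, -0.04], [0, 0, 0.067]],
    [1, [0.36, -0.34, -0.04], [0, 0, 0.067]],
    [1, [0.32, -0.38, -0.04], [0, 0, 0.067]],
    [1, [0.28, -0.42, -0.02], [0, 0, 0.067]],
    [1, [0.24, -0.42, -0.04], [0, 0, 0.067]],
    [1, [0.18, -0.46, -0.04], [0, 0, 0.068]],
    [1, [0.14, -0.48, -0.04], [0, 0, 0.067]],
    [1, [0.1, -0.5, -0.04], [0, 0, 0.067]],
    [1, [0.04, -0.5, -0.04], [0, 0, 0.067]],
    [1, [-0.02, -0.42, 0.06], [0, -0.001, 0.059]],
    [1, [-0.04, -0.32, 0.2], [0, 0, 0.042]],
    [1, [-0.04, -0.18, 0.14], [0, 0, 0.025]],
    [1, [0, -0.06, 0.04], [0, 0, 0.008]],
    [1, [0, 0, 0], [0, 0, 0]],
    [1, [0, 0, 0], [0, 0, 0]],
  ],
)

```text
time_s: 22.25
tcp_pos: [487.6, -255.9, 230.5]
orientation: [179.9, 0.2, 167.1]
wrist_force: [0.4, 0.1, -2.1]
grip_width: 65.9
```

```bash
python3 s.py
python3 - <<'E'
from h import *
im,d=bot.get_image("scene"); np.save("pics/scene8.npy",d); cv2.imwrite("pics/scene8f.png",im[:,:,::-1])
a,b,c,dd=(130,60,330,260); cv2.imwrite("pics/scene8.png",cv2.resize(im[b:dd,a:c,::-1],None,fx=3,fy=3,interpolation=cv2.INTER_CUBIC))
im,d=bot.get_image("top"); np.save("pics/top8.npy",d); cv2.imwrite("pics/top8f.png",im[:,:,::-1])
cv2.imwrite("pics/top8.png",cv2.resize(im[170:320,350:500,::-1],None,fx=4,fy=4,interpolation=cv2.INTER_CUBIC))
E
```

```text
22.25 [-10.9   14.41  -9.42  -0.14 -66.   -91.95] [ 487.6 -255.9  230.5] [1.7987e+02 1.7000e-01 1.6710e+02] [ 0.4  0.1 -2.1] 65.9
```

View pics/scene8.png

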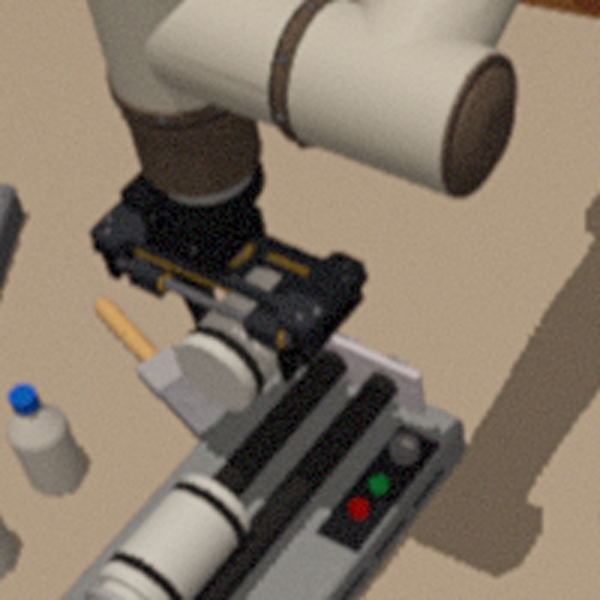

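View pics/top8.png

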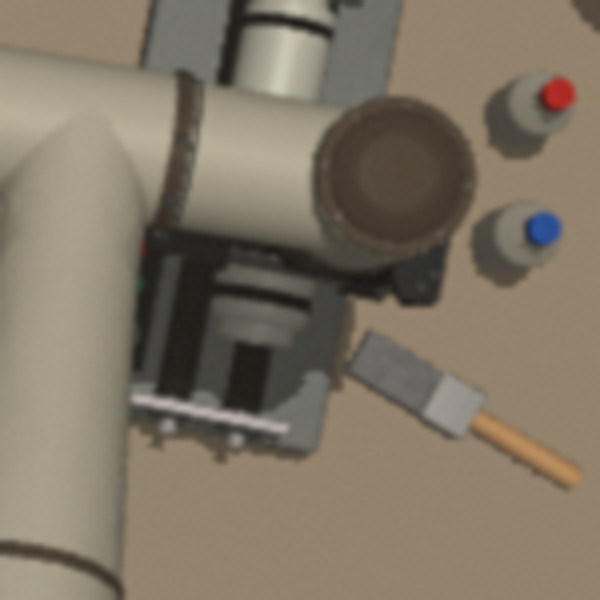

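Run:
```python
from h import *
psi=np.radians(-13); mx=np.array([np.cos(psi),np.sin(psi),0]); my=np.array([-mx[1],mx[0],0])
d=np.load("pics/scene8.npy"); P=cloud("scene",d)
g=np.array([487.6,-256,249.5]); w=P-g; a=w@mx; l=w@my; h=w[...,2]
# end face
m=(d>0)&(np.abs(l)<26)&(np.abs(h)<26)&(a>30)&(a<62)
A=np.c_[l[m],h[m],np.ones(m.sum())]; x=np.linalg.lstsq(A,a[m],rcond=None)[0]
for _ in range(3):
    r=a[m]-A@x; k=np.abs(r)<6; x=np.linalg.lstsq(A[k],a[m][k],rcond=None)[0]
print('end face: n',m.sum(),k.sum(),'offset',x[2],'yaw slope deg',np.degrees(np.arctan(x[0])),'pitch slope deg',np.degrees(np.arctan(x[1])))
m2=(d>0)&(a>30)&(a<62)&(np.abs(l)<40)&(np.abs(h)<45); print('l range',np.percentile(l[m2],[1,50,99]),'h',np.percentile(h[m2],[1,50,99]))
# same check for full jar lying: top surf between closed end & fingers
m3=(d>0)&(a>18)&(a<47)&(np.abs(l)<14)&(h>15); 
c=np.polyfit(a[m3],h[m3]+33-np.sqrt(33**2-l[m3]**2),1); print('top line slope deg',np.degrees(np.arctan(c[0])),'h at 0',c[1],m3.sum())
d=np.load("pics/top8.npy"); P=cloud("top",d); w=P-g; a=w@mx; l=w@my; h=w[...,2]
m4=(d>0)&(a<-22)&(a>-75)&(np.abs(l)<14)&(h>5)&(h<45); print('top view front: n',m4.sum(),'a min',np.percentile(a[m4],[1,5]) if m4.sum() else '', 'l med', np.median(l[m4]))
m5=m4&(a>-56); c=np.polyfit(a[m5],h[m5]+33-np.sqrt(33**2-l[m5]**2),1); print(np.degrees(np.arctan(c[0])),c[1],m5.sum())
```

```text
end face: n 274 259 offset 45.377230396873315 yaw slope deg -1.1387990728331652 pitch slope deg -1.4516719608333566
l range [-28.24024091   7.91951744  35.39865746] h [-30.34032125  10.73731875  33.79124186]
top line slope deg 75.49653761222741 h at 0 80.4910827313298 1458
top view front: n 184 a min [-73.88400686 -72.12731734] l med 0.7874794791047823
-0.17625082589573754 32.66571354337041 107
```

The jar still sits straight in the grip: end-face tilt is at most about 1.5° and the top line -0.2°. Lowering it gently.

Emit:
jog_arm(
  moves=[
    [1, [0, -0.02, 0.2], [0, 0, 0]],
    [1, [0, 0, 0.4], [0, 0, 0]],
    [1, [0, 0, 0.4], [0, 0, 0]],
    [1, [0, 0, 0.4], [0, 0, 0]],
    [1, [0, 0, 0.36], [0, 0, 0]],
    [1, [0, 0, 0.24], [0, 0, 0]],
    [1, [0, 0, 0.14], [0, 0, 0]],
    [1, [0, 0, 0.06], [0, 0, 0]],
    [1, [0, 0, 0.04], [0, 0, 0]],
    [1, [0, 0, 0.04], [0, 0, 0]],
    [1, [0, 0, 0.02], [0, 0, 0]],
    [1, [0, 0, 0], [0, 0, 0]],
    [1, [0, 0, 0], [0, 0, 0]],
  ],
)

```text
time_s: 23.65
tcp_pos: [487.7, -257.1, 115.3]
orientation: [179.9, 0.2, 167.1]
wrist_force: [0.0, -0.8, -3.6]
grip_width: 65.8
```

```bash
python3 s.py
cat > f.py <<'E'
from cell import bot
import numpy as np
f=[]
for i in range(3): bot.get_image("top"); s=bot.state(); f.append(np.r_[s['wrist_force'],s['wrist_torque']*10,s['tcp_pos'][2]])
print(np.round(np.mean(f,0),2))
E
python3 f.py
```

```text
23.65 [-11.02  20.78 -18.43  -0.17 -50.63 -91.82] [ 487.7 -257.1  115.3] [1.7987e+02 1.6000e-01 1.6705e+02] [ 0.  -0.8 -3.6] 65.8
[-5.3000e-01  2.5000e-01 -2.9600e+00 -4.7000e-01 -6.9000e-01  9.0000e-02
  1.1528e+02]
```

Emit:
jog_arm(
  moves=[
    [1, [0, 0, 0.02], [0, 0, 0]],
    [1, [0, 0, 0.02], [0, 0, 0]],
    [1, [0, 0, 0.02], [0, 0, 0]],
    [1, [0, 0, 0.02], [0, 0, 0]],
    [1, [0, 0, 0.02], [0, 0, 0]],
    [1, [0, 0, 0], [0, 0, 0]],
  ],
)

```text
time_s: 24.4
tcp_pos: [487.4, -257.0, 109.8]
orientation: [179.9, 0.1, 167.0]
wrist_force: [0.3, 0.1, -1.8]
grip_width: 65.6
```

```bash
python3 f.py
```

```text
[  0.32  -0.28  -3.16  -0.35  -0.59  -0.12 109.99]
```

Emit:
jog_arm(
  moves=[
    [1, [0, 0, 0.02], [0, 0, 0]],
    [1, [0, 0, 0], [0, 0, 0]],
  ],
)

```text
time_s: 24.75
tcp_pos: [487.8, -257.1, 109.2]
orientation: [179.9, 0.2, 167.1]
wrist_force: [0.5, -0.5, -1.5]
grip_width: 65.5
```

```bash
python3 f.py
```

```text
[ 1.8000e-01  7.0000e-02 -2.1700e+00 -8.0000e-02 -8.1000e-01 -2.3000e-01
  1.0923e+02]
```

Emit:
jog_arm(
  moves=[
    [1, [0, 0, 0.02], [0, 0, 0]],
    [1, [0, 0, 0], [0, 0, 0]],
  ],
)

```text
time_s: 25.1
tcp_pos: [487.9, -257.1, 109.0]
orientation: [179.9, 0.2, 167.1]
wrist_force: [-0.7, 2.3, 4.9]
grip_width: 65.7
```

```bash
python3 f.py
```

```text
[ -1.41   2.39   5.13   5.67   4.19  -0.31 109.01]
```

The jar is touching the rollers, with the wrist force up from -3 to +5 N. I'll ease the grip and open slowly.

Emit:
jog_arm(
  moves=[
    [1, [0, 0, -0.01], [0, 0, 0]],
    [1, [0, 0, 0], [0, 0, 0]],
    [1, [0, 0, 0], [0, 0, 0]],
    [-0.54, [0, 0, 0], [0, 0, 0]],
    [-0.58, [0, 0, 0], [0, 0, 0]],
    [-0.65, [0, 0, 0], [0, 0, 0]],
    [-0.8, [0, 0, 0], [0, 0, 0]],
    [-1, [0, 0, 0], [0, 0, 0]],
    [-1, [0, 0, 0], [0, 0, 0]],
    [-1, [0, 0, 0], [0, 0, 0]],
  ],
  force=5,
)

```text
time_s: 26.25
tcp_pos: [487.5, -257.1, 108.4]
orientation: [179.9, 0.1, 167.0]
wrist_force: [0.9, 0.0, 0.7]
grip_width: 85.7
```

```bash
python3 f.py; python3 s.py
```

```text
[-6.0000e-02 -8.0000e-02  2.3000e-01 -6.5000e-01 -1.1000e-01  5.0000e-02
  1.0851e+02]
26.4 [-11.02  21.25 -18.87  -0.17 -49.76 -91.82] [ 487.5 -257.   108.5] [1.7987e+02 1.3000e-01 1.6705e+02] [ 0.5 -0.3  0.2] 86.8
```

Emit:
jog_arm(
  moves=[
    [-1, [0, 0, -0.1], [0, 0, 0]],
    [-1, [0, 0, -0.3], [0, 0, 0]],
    [-1, [0, 0, -0.5], [0, 0, 0]],
    [-1, [0, 0, -0.6], [0, 0, 0]],
    [-1, [0, 0, -0.7], [0, 0, 0]],
    [-1, [0, 0, -0.6], [0, 0, 0]],
    [-1, [0, 0, -0.5], [0, 0, 0]],
    [-1, [0.4, -0.6, 0], [0, 0, 0]],
    [-1, [0.44, -0.72, 0], [0, 0, 0]],
    [-1, [0.44, -0.72, 0], [0, 0, 0]],
    [-1, [0.44, -0.72, 0], [0, 0, 0]],
    [-1, [0.44, -0.72, 0], [0, 0, 0]],
    [-1, [0.44, -0.72, 0], [0, 0, 0]],
    [-1, [0.44, -0.72, 0], [0, 0, 0]],
    [-1, [0.44, -0.72, 0], [0, 0, 0]],
    [-1, [0.2, -0.3, 0], [0, 0, 0]],
    [-1, [0, 0, 0], [0, 0, 0]],
    [-1, [0, 0, 0], [0, 0, 0]],
  ],
)

```text
time_s: 28.2
tcp_pos: [241.0, -505.5, 272.6]
orientation: [179.9, 0.1, 167.0]
wrist_force: [0.9, -0.4, 0.2]
grip_width: 87.1
```

```bash
python3 s.py
python3 - <<'E'
from h import *
for n in("scene","top"):
    im,d=bot.get_image(n); cv2.imwrite(f"pics/{n}9.png",im[:,:,::-1]); np.save(f"pics/{n}9.npy",d)
im=cv2.imread("pics/top9.png"); d=np.load("pics/top9.npy"); P=cloud("top",d)
s=-.2309; x0=-254
for X in np.arange(404,548,4):
    u,v=proj("top",[X,x0+s*(X-475),160])[0]; print(X,im[int(round(v)),int(round(u)),1],end=' ')
for n in("scene","top"):
    d=np.load(f"pics/{n}9.npy"); P=cloud(n,d); mx=np.array([1,s,0])/np.hypot(1,s); my=np.array([-mx[1],mx[0],0])
    w=P-[475,-254,0]; a=w@mx; l=w@my
    m=(d>0)&(np.abs(a)<42)&(np.abs(l)<45)&(P[...,2]>125)&(P[...,2]<175); p=P[m]
    from scipy.optimize import least_squares
    def f(x):
        t=np.array([1,x[1],x[3]]);t/=np.linalg.norm(t); q=p-np.array([475,x[0],x[2]]); q=q-np.outer(q@t,t); return np.linalg.norm(q,axis=1)-33
    r=least_squares(f,[-254,-.23,127,0],loss='soft_l1',f_scale=2).x; print('\n',n,np.round(r,3),'yaw',np.degrees(np.arctan(r[1])),'pitch',np.degrees(np.arctan(r[3])))
# object shifts between first and last pictures
for n in("scene","top"):
    A=cv2.imread(f"pics/{n}0.png");B=cv2.imread(f"pics/{n}9.png")
    df=(np.abs(cv2.GaussianBlur(A,(5,5),0).astype(int)-cv2.GaussianBlur(B,(5,5),0)).max(2)>45).astype(np.uint8)*255
    cv2.imwrite(f"pics/diff_{n}.png",df)
cv2.imwrite("pics/diff.png",cv2.resize(np.hstack([cv2.imread(f"pics/diff_{n}.png") for n in("scene","top")]),(800,300),interpolation=cv2.INTER_AREA))
E
```

```text
28.2 [-48.04  13.89  -3.98  -0.2  -72.1  -54.9 ] [ 241.  -505.5  272.6] [1.7986e+02 1.4000e-01 1.6700e+02] [ 0.9 -0.4  0.2] 87.1
404 60 408 61 412 92 416 155 420 201 424 193 428 157 432 183 436 187 440 89 444 38 448 82 452 190 456 196 460 196 464 197 468 197 472 199 476 199 480 199 484 202 488 202 492 203 496 203 500 204 504 204 508 207 512 139 516 68 520 45 524 190 528 209 532 194 536 68 540 60 544 63 
 scene [-2.52570e+02 -2.34000e-01  1.26598e+02 -4.00000e-03] yaw -13.147851462306685 pitch -0.24643200349001004

 top [-2.55413e+02 -2.24000e-01  1.28359e+02 -5.00000e-03] yaw -12.643747364885108 pitch -0.28853586821517474
```

View pics/top9.png

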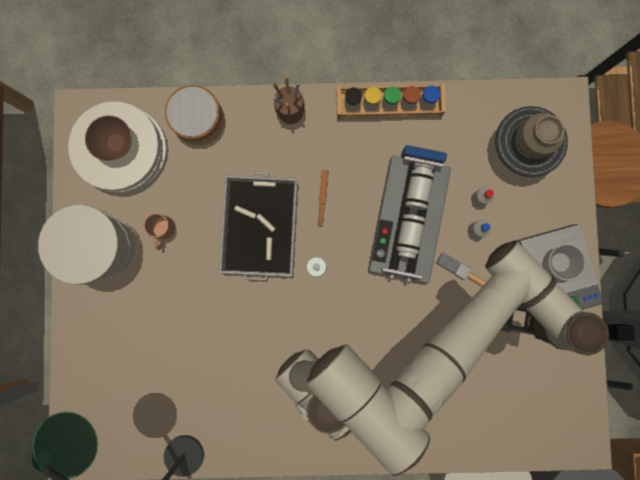

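View pics/scene9.png

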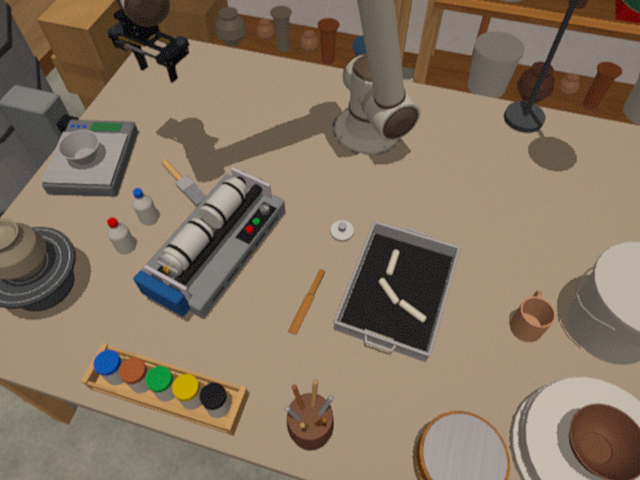

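View pics/diff.png

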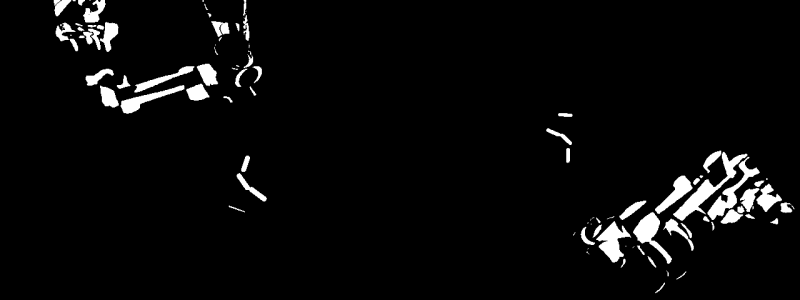

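```bash
python3 - <<'E'
from h import *
im=cv2.imread("pics/top9.png"); P=cloud("top",np.load("pics/top9.npy"))
h=cv2.cvtColor(im,cv2.COLOR_BGR2HSV); m=np.zeros((480,640),np.uint8); m[180:272,226:294]=1; m&=((h[...,2]>130)).astype(np.uint8)
n,l,st,ce=cv2.connectedComponentsWithStats(m)
for i in range(1,n):
    if st[i,4]>15: print(st[i],np.round(ce[i]),np.round(onz("top",*ce[i],15)),'z med',np.median(P[...,2][l==i]))
E
python3 - <<'E'
import cv2,numpy as np
im=cv2.imread("pics/scene9.png")[310:360,320:450]; cv2.imwrite("pics/z.png",cv2.resize(im,None,fx=6,fy=6,interpolation=cv2.INTER_CUBIC))
E
```

```text
[254 181  21   5  81] [264. 183.] [663. 186.  15.] z med 22.757654544046773
[235 206  21  12  92] [245. 211.] [574. 250.  15.] z med 22.291925285269826
[257 214  18  17  91] [265. 222.] [538. 184.  15.] z med 22.474606002873543
[292 224   2  15  19] [293. 232.] [505.  97.  15.] z med 49.109411177040556
[267 238   5  22  91] [269. 248.] [456. 175.  15.] z med 22.128492648902238
[291 244   2  14  16] [292. 251.] [444. 101.  15.] z med 50.94635081654462
```

View pics/z.png

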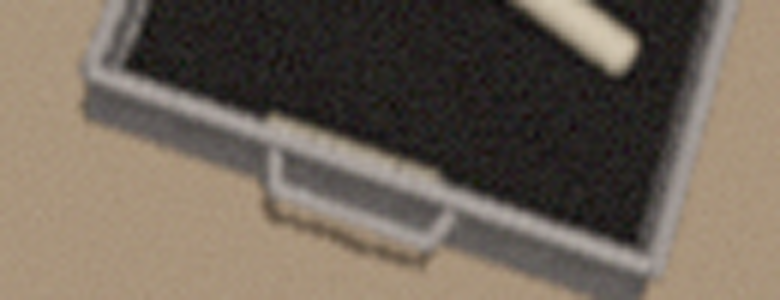

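All four rods lie flat on the tray floor, with their tops at about 22 mm (expected 23). The jar is back on the rollers and nothing else has moved. Handing in.

```bash
python3 -c "
from cell import bot
print(bot.state()['time_s']); bot.job_done()"
```

```text
28.3
the job is handed in; nothing more can be done
```

I took the jar off the rollers and turned it mouth down over the tray, with the mouth planned at about 80 mm above the bench. After two sets of sideways shakes I laid the empty jar back on the rollers, released it and moved the arm clear. I handed the job in at 28.3 s.

**Last checks:**
- **Rods:** all four lie flat in the tray, with their tops at about 22 mm (23 expected). One rolled against the far wall but is inside.
- **Weight:** the wrist reading dropped from about 6.5 N to about 2.9 N after the first shakes and got no lighter after the second set. These readings scatter by about 0.5 N or more, so the visible rods are the firmer proof.
- **Jar:** it is back within about 1 mm of where it started, level to 0.3°, with its axis at 126.6 mm (scene camera) and 128.4 mm (top camera) against 127 mm. The two cameras disagree by about 3 mm sideways, and they did so before I moved anything.
- **Everything else:** comparing the first and last pictures shows only the arm, its shadow and the rods changed.

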